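# Lock the filter canister into the fume extractor

### The job

Take the white filter canister that stands on the bench and fit it to the collar on top of the fume extractor: feel for the two gaps with its lugs, press it down against the sprung seal and turn it clockwise (seen from above) until it reaches the stop and the lugs spring up into their pockets, then let go of it. Don't force it, the lugs are only plastic, and leave the other things on the bench where they lie.

Things in the scene. Friction and masses are not known exactly. Their poses are not given: they have to be found in the camera images.
- canister: white plastic filter canister, 0.14 kg, 77.5 mm tall, standing upright. Origin: centre of its underside; z up along its axis; x along the grip bar. A round spigot 43 mm across with a chamfered foot (z 0 to 16.5 mm) carries the lugs; above it a slotted drum 62 mm across (z 16.5 to 50.5 mm), then the grip bar. A half turn about z makes no difference to it.
- grip (a point): middle of the canister's grip bar, 64 mm above the canister's origin. The bar is 54 mm long in the canister's x, 16 mm wide in its y and 27 mm high (z 50.5 to 77.5 mm): the place to grasp it from above.
- lug (a point): end of the canister's +x lug, 28 mm from the axis; the other lug is opposite at -x. Each is 10 mm wide and 4 mm thick (canister z 4 to 8 mm) and stands out 6 mm from the spigot. They are plastic: more than 60 N between canister and extractor breaks them.
- extractor: bench fume extractor, grey box 150 mm (x) by 190 mm (y) by 80 mm high, fixed to the bench. Origin: centre of its underside; z up; its control panel faces its own -x. On its lid stands the collar, a metal ring 72 mm across and 24 mm high with the bayonet mount inside.
- port (a point): centre of the collar's mouth, level with its top face, 104 mm above the bench; axes as the extractor's. Mouth 46 mm across with two opposite gaps, 12 mm wide. The ring's turn is not measured: the line through the gaps lies within 18 degrees either way of the extractor's x. Seen from above or felt: lugs pressed lightly on the ring's top and turned drop in within 2.5 degrees of the gap's middle.
- seat (a point): centre of the sealing plate at rest, 6 mm below port, on the extractor. Canister origin relative to port: 4 mm below, the lugs rest on the ring's top; 6 mm, they are in the gaps and the spigot touches the plate; 14 mm, they are deep enough to turn clockwise under the lips; 16.5 mm, the drum lands hard on the ring.
- seal (a joint): travel of the sprung sealing plate inside the collar, m: 0 at rest, grows as it is pressed down; it pushes up with 2 N plus 1 N per mm. The turn ends at a stop 45 to 48 degrees clockwise of the gaps, below pockets 3 mm high; let up there, the plate lifts the lugs into the pockets (0.005, canister origin 11 mm below port). Anticlockwise of the gaps is solid metal.
- tape_1: roll of black tape, 62 mm across, 19 mm high, lying on the bench; origin centre of its underside. Leave it.
- wick_reel: small yellow reel, 43 by 48 mm, 30 mm high, standing on its flange; origin centre of its underside. Leave it.
- board_small: small circuit board, 46 by 62 mm; origin centre of the underside. Leave it.
Mind the look-alikes: they are no part of the job. Of the things like the canister, leave any that is green; of the rest the larger one is meant.

How it is judged:
On the way, in this order (a step that is already met when the one before it is completed fails the run):
1. the canister is lifted clear of the bench (height (world z) of canister above 0.04 m), for 0.1 s.
2. the canister's lugs are pressed down through the gaps to below the lips (origin more than 13 mm below the collar's top) (z of canister in the frame of port below -0.013 m and horizontal distance between canister and port below 0.004 m), for 0.1 s.
At the end, for the whole second after the job is handed in: The canister is released, at rest, upright within 3.4 degrees, centred in the collar within 3 mm, its origin 9.8 to 12.2 mm below the collar's top: the height that only lugs sprung up into their pockets give (merely dropped into the gaps: 6 mm, stuck under the lips: 14 mm) (z of canister in the frame of port between -0.0122 and -0.0098 m and horizontal distance between canister and port below 0.003 m and angle between canister's own z axis and vertical below 0.06 rad and linear speed of canister below 0.01 m/s and angular speed of canister below 0.1 rad/s); the robot touches nothing.
It fails at once if more than 60 N between canister and extractor (contact force between canister and extractor above 60 N).
It fails at once if the tape is moved by more than 3 cm (distance of tape_1 from where it was at the start of the episode above 0.03 m).
It fails at once if the yellow reel is moved by more than 3 cm (distance of wick_reel from where it was at the start of the episode above 0.03 m).
It fails at once if the small board is moved by more than 3 cm (distance of board_small from where it was at the start of the episode above 0.03 m).
It also fails if it takes over 58 s, if anything falls off the work surface, if the arm or the gripper's body presses on something with over 40 N, if the wrist force passes 120 N, or if a joint passes its speed limit or range.

### The arm

A 6-joint arm with a two-finger parallel gripper is mounted at the origin on a cart in front of the work surface, level with it; the furniture and walls round the work are solid. World frame = base frame: x ahead of the robot, y to its left, z up, the work surface at z = 0. Lengths are in m, angles in rad, forces in N, time in s.
With the tool pointing down it reaches from about 0.375 to 0.9 m from the base axis. Payload 3.1 kg.
Tool frame: the origin (TCP) lies between the finger pads; the fingertips stand 17 mm ahead of it and the grasp point (between the pads) lies 2 mm behind it (tip_reach is the distance from the TCP to the fingertips, in m); z points along the fingers, x is the direction in which the jaws open and shut, and the axes are right-handed (so a half turn about z gives the same grasp; the last joint's range is limited). The gripper opens to 85 mm and grips with 20 to 120 N. Pads are 22 mm wide; open, the fingers measure 114 mm over their backs; the gripper's body (76 mm by 85 mm) begins 54 mm behind the grasp point. The pads swing forward as they close: fully open they stand 13 mm farther back than shut.
Start: joints at [0.96, 0.527, 1.433, -0, 1.181, -0.178], TCP at [0.262, 0.567, 0.248] pointing down, gripper open.
Joint ranges: [-3.08, 3.08], [-0.75, 2.2], [0.22, 2.44], [-1.43, 4.57], [0, 2.65], [-2.85, 2.85]. Speed limits (rad/s): [2.79, 2.79, 3.14, 3.14, 3.14, 3.14].

### API

Orientations are given as a rotation vector (axis times angle).
In Python, from workcell import * gives the robot as it stands.
- The arm moves only by the shell command python3 -m jog 'ROWS' [FORCE]. ROWS is text: rows parted by semicolons, each of 7 numbers parted by spaces: the opening, from 0 (shut) to 1 (fully open), then the shift along the tool's x, y, z in m, then the turn, a rotation vector about the tool's x, y, z in rad. In form: gripper x y z rx ry rz; .... A call has exactly 8 rows; each row shifts and turns the commanded pose from where the row before left it, along the tool's axes as they then stand; what a row does not reach is not made up. A row lasts 1/12 s, in which the tool goes at most 41.7 mm and 7.16 degrees, less where a joint would pass 70% of its speed; a pose out of reach is approached as far as the arm can. A call is refused whole if a number of a shift passes 0.0417 or a number of a turn 0.125, either way. A call with a gripper value outside its range is refused whole. The fingers move at their own pace and stop on an object; FORCE is the grip in N (left out, the last holds). Time passes only in rows, so rows that do not move let the fingers close, or fill a call up. It gives the time, the measured TCP pose, the force and the opening at its end, in the units of the state.
- read_state(): the state, without advancing time (a new reading comes with each control period).
- capture(name): name is "side" or "top" or "wrist"; returns a dict with "image" (400x640x3 uint8, red, green, blue), "vertical_fov" (degrees; the focal length in pixels is half the picture's height over the tangent of half this angle, whatever the lens; pixels are square), "cx", "cy" (the principal point, pixels), "k1" (the pictures are not rectified: a ray, as slopes to the right and down, at radius r is drawn at 1 + k1 r^2 times it, then the intrinsics apply), "cam_to_world" (4x4, takes a point from camera to world coordinates). Camera axes: x right, y down, z forward; pixel columns grow to the right and rows downward; lengths in m; the calibration is good to about 2 mm. A picture is of the moment at which its call begins. There is no depth.
- finish_job(): hands the job in, once; it reports no verdict.
The state is a dict: "clock": time; "joints": joint angles; "joint_vel": joint speeds; "joint_torque": joint torques, N m; "ee_pos": TCP position; "tcp_rot": TCP orientation; "wrist_force": force on the tool from outside, world axes, zero at the start; "ft_torque": the same for the moment, N m; "gripper_width": finger opening in m.
Only numpy, scipy, OpenCV 4.12 (cv2) and the standard library are available. Lean on these libraries where they do the work, as an engineer would, in place of code of your own. Each camera call takes 0.05 s, during which the arm holds its last target.

## Working session

There is one attempt and no reset: what is moved stays moved. The work goes in short steps, Python scripts to look and compute and a shell command to move; the robot and the scene stay as the last step left them, time stands still between calls to the robot, and variables do not carry over. Pictures are saved under pics/ and viewed, and the job is handed in when it is done.

```bash
ls; mkdir -p pics
cat > h.py <<'E'
from workcell import *
import numpy as np, cv2
from scipy.spatial.transform import Rotation as R
def snap(name,fn):
    c=capture(name); cv2.imwrite('pics/'+fn,c['image'][:,:,::-1]); 
    np.save('pics/'+fn+'.npy',{k:v for k,v in c.items()},allow_pickle=True); return c
def load(fn): return np.load('pics/'+fn+'.npy',allow_pickle=True).item()
def K(c):
    f=200/np.tan(np.radians(c['vertical_fov'])/2); return f
def px2w(c,u,v,z):
    f=K(c); d=np.array([(u-c['cx'])/f,(v-c['cy'])/f]); s=d.copy()
    for _ in range(30): s=d/(1+c['k1']*(s@s))
    T=np.array(c['cam_to_world']); r=T[:3,:3]@np.array([s[0],s[1],1]); o=T[:3,3]
    return o+r*(z-o[2])/r[2]
def w2px(c,p):
    T=np.array(c['cam_to_world']); q=T[:3,:3].T@(np.array(p)-T[:3,3]); s=q[:2]/q[2]; s=s*(1+c['k1']*(s@s)); return K(c)*s+np.array([c['cx'],c['cy']])
E
python3 - <<'E'
from h import *
for n in ['side','top','wrist']:
    c=snap(n,n+'0.png'); print(n,c['vertical_fov'],c['cx'],c['cy'],c['k1'],np.round(c['cam_to_world'],3).tolist())
print(read_state())
E
```

```text
pics
side 51.45607113018693 316.4122605556294 200.14778298803563 -0.023896799489317437 [[1.0, -0.01, 0.005, 0.508], [-0.01, -0.486, 0.874, -0.844], [-0.006, -0.874, -0.486, 0.577], [0.0, 0.0, 0.0, 1.0]]
top 54.34735652895673 318.8332448909049 205.15450334553077 0.012723997309491334 [[0.018, -0.996, 0.087, 0.421], [-0.999, -0.015, 0.03, -0.002], [-0.029, -0.088, -0.996, 0.949], [0.0, 0.0, 0.0, 1.0]]
wrist 60.70535319735549 317.56070806266433 200.0658888816366 -0.05487099567453018 [[0.419, 0.876, 0.238, 0.2], [0.908, -0.404, -0.111, 0.594], [-0.001, 0.262, -0.965, 0.371], [0.0, 0.0, 0.0, 1.0]]
{'clock': 0.15, 'joints': array([ 9.59530239e-01,  5.28275844e-01,  1.43362196e+00, -1.46483165e-05,
        1.18138041e+00, -1.78496359e-01]), 'joint_vel': array([-0.00210546, -0.00146916, -0.00357565,  0.00010458,  0.00035915,
       -0.00074427]), 'joint_torque': array([ 1.05884457e-03, -4.42743981e+01, -1.78277063e+01, -2.37163113e-04,
        5.58897533e-03, -3.75234606e-05]), 'ee_pos': array([0.26178668, 0.56695663, 0.24753967]), 'tcp_rot': array([ 2.64602479e+00,  1.69234792e+00, -2.43971928e-03]), 'wrist_force': array([-0.54558169,  0.13942057, -0.30547724]), 'ft_torque': array([0.03458117, 0.0171173 , 0.01264465]), 'gripper_width': 0.08559966901453508}
```

View pics/top0.png

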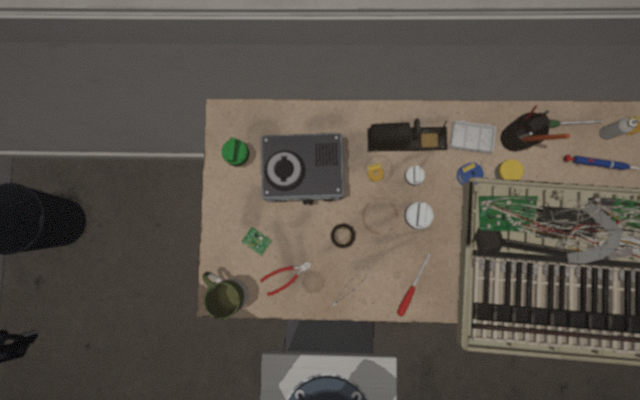

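View pics/side0.png

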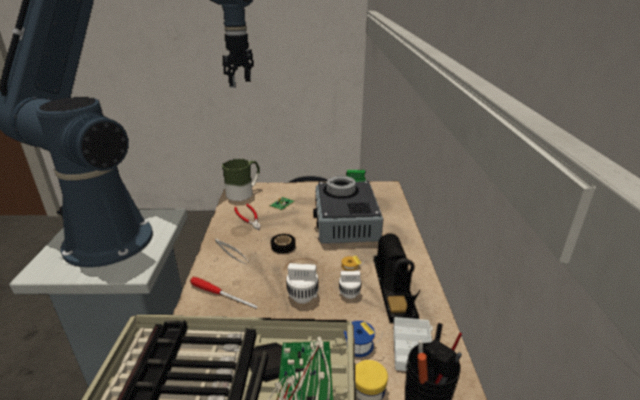

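View pics/wrist0.png

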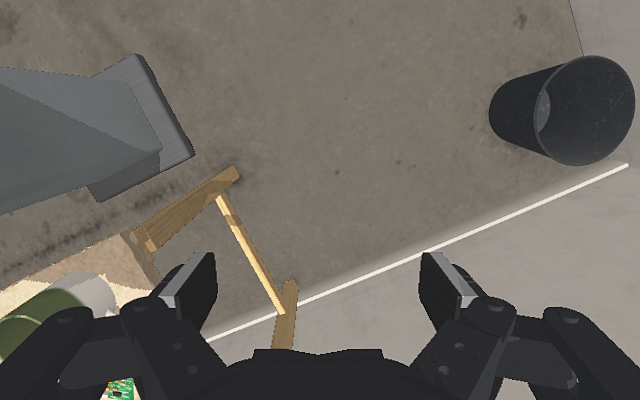

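Run:
```python
from h import *
c=load('top0.png'); im=c['image'][:,:,::-1]
a=cv2.resize(im[120:215,240:360],None,fx=6,fy=6,interpolation=cv2.INTER_CUBIC); cv2.imwrite('pics/za.png',a)
a=cv2.resize(im[150:240,360:450],None,fx=6,fy=6,interpolation=cv2.INTER_CUBIC); cv2.imwrite('pics/zb.png',a)
for n,u,v,z in [('can',419,215,.0775),('small',415,175,.06),('ring',285,169,.104),('box',303,167,.08),('tape',343,236,.019),('reel',375,172,.03),('board',257,240,0)]:
    print(n,px2w(c,u,v,z).round(3))
```

```text
can [ 0.478 -0.199  0.078]
small [ 0.571 -0.194  0.06 ]
ring [0.573 0.099 0.104]
box [0.583 0.061 0.08 ]
tape [ 0.429 -0.033  0.019]
reel [ 0.582 -0.107  0.03 ]
board [0.416 0.176 0.   ]
```

View pics/za.png

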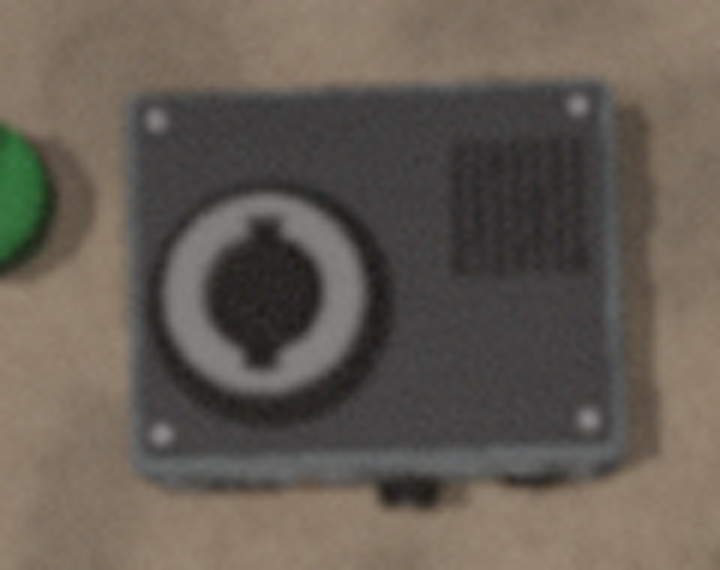

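View pics/zb.png

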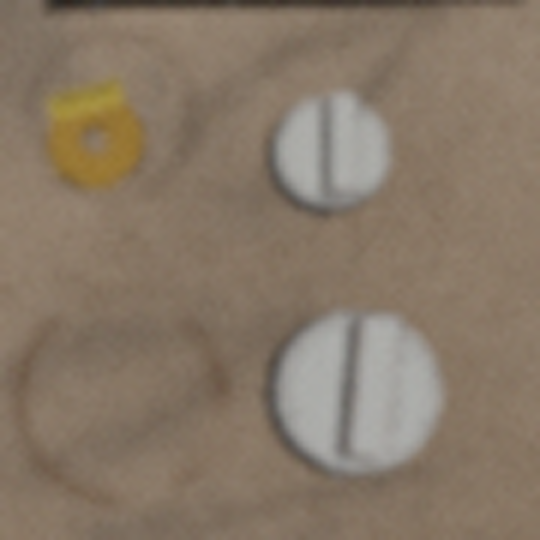

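```bash
cat >> h.py <<'E'
def plan(pos,yaw,n,pose=None):
    """rows to go to pos (m), jaw yaw (deg), tool down, in n rows from current or given (p,rotvec)"""
    s=read_state(); p,rv=(s['ee_pos'],s['tcp_rot']) if pose is None else pose
    p=np.array(p,float); Rm=R.from_rotvec(rv)
    y=np.radians(yaw); Rt=R.from_matrix(np.array([[np.cos(y),np.sin(y),0],[np.sin(y),-np.cos(y),0],[0,0,-1]]))
    rel=(Rm.inv()*Rt).as_rotvec(); print('rel rot',rel.round(4),'dpos',(np.array(pos)-p).round(4))
    dr=np.round(rel/n,4); d=(np.array(pos)-p)/n
    for i in range(n):
        sh=np.round(Rm.inv().apply(d),4); print(*(sh.tolist()+dr.tolist()),end=';\n')
        p=p+Rm.apply(sh); Rm=Rm*R.from_rotvec(dr)
    print('ends',p.round(4),'err',(Rm.inv()*Rt).as_rotvec().round(4))
def st():
    s=read_state(); m=R.from_rotvec(s['tcp_rot']).as_matrix()
    print('t',round(s['clock'],2),'p',s['ee_pos'].round(4),'yaw',np.degrees(np.arctan2(m[1,0],m[0,0])).round(2),'z',m[:,2].round(4),'F',s['wrist_force'].round(2),'T',s['ft_torque'].round(3),'w',round(s['gripper_width'],4),'j',s['joints'].round(3))
E
python3 - <<'E'
from h import *
c=load('top0.png')
q=lambda x,y,u0,v0,z: px2w(c,u0+(x+.5)/6-.5,v0+(y+.5)/6-.5,z)
a=q(265,222,240,120,.104);b=q(262,362,240,120,.104);o=q(265,293,240,120,.104)
print(a.round(4),b.round(4),o.round(4),np.degrees(np.arctan2(*(a-b)[[1,0]])))
for x,y in [(157,121),(577,105),(162,434),(588,419)]: print('screw',q(x,y,240,120,.08).round(4))
d=q(357,391,360,150,.0505); print('drum',d.round(4))
for x,y in [(365,316),(400,316),(352,462),(392,465)]: print(q(x,y,360,150,.0775).round(4))
plan([.56,.095,.25],90,16)
E
```

```text
[0.6011 0.1027 0.104 ] [0.549  0.1025 0.104 ] [0.5746 0.1021 0.104 ] 0.23671570456727273
screw [0.6447 0.1479 0.08  ]
screw [ 0.6525 -0.0116  0.08  ]
screw [0.5249 0.1425 0.08  ]
screw [ 0.5328 -0.0174  0.08  ]
drum [ 0.4807 -0.2054  0.0505]
[ 0.5068 -0.2023  0.0775]
[ 0.507  -0.2152  0.0775]
[ 0.4525 -0.1973  0.0775]
[ 0.4517 -0.2119  0.0775]
rel rot [-0.0006  0.0016 -0.4328] dpos [ 0.2982 -0.472   0.0025]
-0.019 0.0293 -0.0001 -0.0 0.0001 -0.027;
-0.0197 0.0288 -0.0001 -0.0 0.0001 -0.027;
-0.0205 0.0282 -0.0001 -0.0 0.0001 -0.027;
-0.0213 0.0277 -0.0001 -0.0 0.0001 -0.027;
-0.022 0.0271 -0.0001 -0.0 0.0001 -0.027;
-0.0227 0.0265 -0.0001 -0.0 0.0001 -0.027;
-0.0234 0.0258 -0.0001 -0.0 0.0001 -0.027;
-0.0241 0.0252 -0.0001 -0.0 0.0001 -0.027;
-0.0248 0.0245 -0.0001 -0.0 0.0001 -0.027;
-0.0255 0.0239 -0.0002 -0.0 0.0001 -0.027;
-0.0261 0.0232 -0.0002 -0.0 0.0001 -0.027;
-0.0267 0.0225 -0.0002 -0.0 0.0001 -0.027;
-0.0273 0.0217 -0.0002 -0.0 0.0001 -0.027;
-0.0279 0.021 -0.0002 -0.0 0.0001 -0.027;
-0.0284 0.0202 -0.0002 -0.0 0.0001 -0.027;
-0.029 0.0194 -0.0002 -0.0 0.0001 -0.027;
ends [0.56   0.095  0.2499] err [-0.0006 -0.0002 -0.0008]
```

```bash
python3 -m jog '1 -0.019 0.0293 0 0 0 -0.027; 1 -0.0197 0.0288 0 0 0 -0.027; 1 -0.0205 0.0282 0 0 0 -0.027; 1 -0.0213 0.0277 0 0 0 -0.027; 1 -0.022 0.0271 0 0 0 -0.027; 1 -0.0227 0.0265 0 0 0 -0.027; 1 -0.0234 0.0258 0 0 0 -0.027; 1 -0.0241 0.0252 0 0 0 -0.027' 
python3 -m jog '1 -0.0248 0.0245 0 0 0 -0.027; 1 -0.0255 0.0239 0 0 0 -0.027; 1 -0.0261 0.0232 0 0 0 -0.027; 1 -0.0267 0.0225 0 0 0 -0.027; 1 -0.0273 0.0217 0 0 0 -0.027; 1 -0.0279 0.021 0 0 0 -0.027; 1 -0.0284 0.0202 0 0 0 -0.027; 1 -0.029 0.0194 0 0 0 -0.027'
python3 - <<'E'
from h import *
st(); c=snap('wrist','w1.png'); st(); print(w2px(c,[.5746,.1021,.104]))
E
```

```text
clock: 0.82
ee_pos: [0.4117, 0.3299, 0.2482]
tcp_rot: [-2.447, -1.97, 0.001]
wrist_force: [1.0, 0.4, 0.2]
gripper_width: 0.0849
clock: 1.48
ee_pos: [0.5608, 0.0938, 0.2481]
tcp_rot: [-2.221, -2.221, 0.001]
wrist_force: [1.0, 0.6, -1.2]
gripper_width: 0.0854
t 1.48 p [0.5608 0.0938 0.2481] yaw 90.02 z [-6.e-04  1.e-04 -1.e+00] F [ 1.    0.63 -1.21] T [ 0.015 -0.046 -0.02 ] w 0.0854 j [-0.031  0.452  1.576  0.     1.114 -1.602]
t 1.53 p [0.5658 0.0881 0.2484] yaw 89.86 z [ 0.0057 -0.0046 -1.    ] F [ 3.4  -2.51 -0.58] T [-0.057 -0.064 -0.053] w 0.0854 j [-0.038  0.455  1.57  -0.005  1.111 -1.605]
[328.26210186 210.15312785]
```

View pics/w1.png

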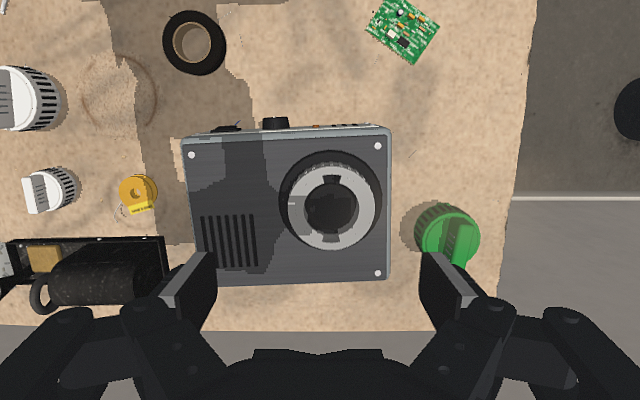

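Run:
```python
from h import *
c=load('w1.png'); im=c['image'][:,:,::-1]
a=cv2.resize(im[145:260,270:390],None,fx=6,fy=6,interpolation=cv2.INTER_CUBIC); cv2.imwrite('pics/zc.png',a)
for u,v in [(191.5,155),(377.5,145.5),(378,273),(204,279)]: print(px2w(c,u,v,.08).round(4))
```

```text
[ 0.5323 -0.0154  0.08  ]
[0.5244 0.1444 0.08  ]
[0.644  0.1505 0.08  ]
[ 0.6507 -0.0151  0.08  ]
```

View pics/zc.png

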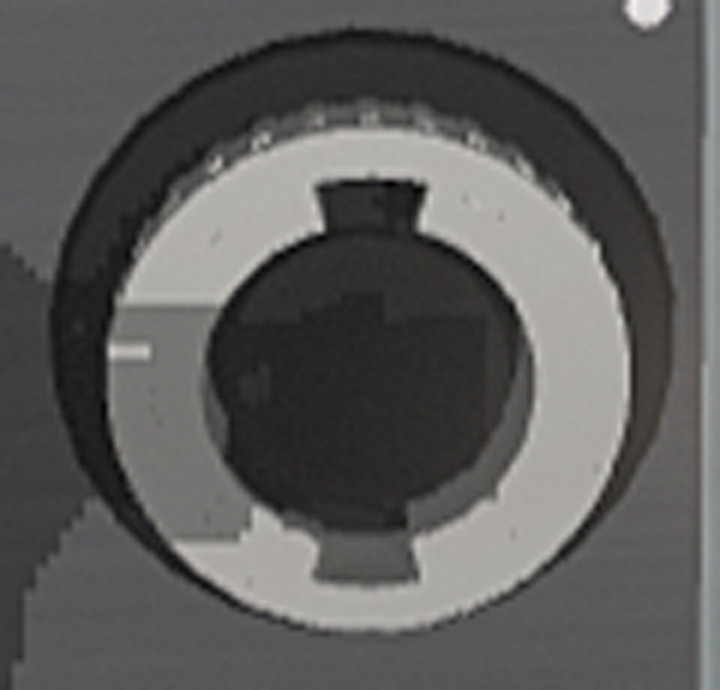

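Run:
```python
from h import *
c=load('w1.png')
q=lambda x,y,z=.104: px2w(c,270+(x+.5)/6-.5,145+(y+.5)/6-.5,z)
A=(q(316,184)+q(427,184))/2;B=(q(314,580)+q(419,583))/2
print(A.round(4),B.round(4),'mid',((A+B)/2).round(4),np.degrees(np.arctan2(*(B-A)[[1,0]])), np.linalg.norm(A-B))
pts=[(107,370),(632,370),(370,126),(370,633),(130,285),(600,245),(180,540),(560,565),(200,205),(555,205)]
w=np.array([q(*p)[:2] for p in pts]); M=np.c_[2*w,np.ones(len(w))]; s=np.linalg.lstsq(M,(w**2).sum(1),rcond=None)[0]; print('circ',s[:2],np.sqrt(s[2]+s[0]**2+s[1]**2))
plan([.48,-.205,.22],86,9)
```

```text
[0.5455 0.1044 0.104 ] [0.6022 0.1044 0.104 ] mid [0.5738 0.1044 0.104 ] -0.07199922853465072 0.05670396929770139
circ [0.57413907 0.1052067 ] 0.03582971053911018
rel rot [0.0058 0.0044 0.0675] dpos [-0.0858 -0.2931 -0.0284]
-0.0326 -0.0095 0.0032 0.0006 0.0005 0.0075;
-0.0326 -0.0092 0.0032 0.0006 0.0005 0.0075;
-0.0327 -0.009 0.0032 0.0006 0.0005 0.0075;
-0.0328 -0.0087 0.0032 0.0006 0.0005 0.0075;
-0.0329 -0.0085 0.0032 0.0006 0.0005 0.0075;
-0.0329 -0.0082 0.0032 0.0006 0.0005 0.0075;
-0.033 -0.008 0.0032 0.0006 0.0005 0.0075;
-0.033 -0.0077 0.0032 0.0006 0.0005 0.0075;
-0.0331 -0.0075 0.0032 0.0006 0.0005 0.0075;
ends [ 0.48  -0.205  0.22 ] err [ 0.0004 -0.0001 -0.    ]
```

Run:
```python
from h import *
plan([.475,-.205,.21],86,8,([.560,.095,.2475],R.from_matrix([[0,1,0],[1,0,0],[0,0,-1]]).as_rotvec()))
```

```text
rel rot [0.     0.     0.0698] dpos [-0.085  -0.3    -0.0375]
-0.0375 -0.0106 0.0047 0.0 0.0 0.0087;
-0.0376 -0.0103 0.0047 0.0 0.0 0.0087;
-0.0377 -0.01 0.0047 0.0 0.0 0.0087;
-0.0378 -0.0096 0.0047 0.0 0.0 0.0087;
-0.0378 -0.0093 0.0047 0.0 0.0 0.0087;
-0.0379 -0.009 0.0047 0.0 0.0 0.0087;
-0.038 -0.0087 0.0047 0.0 0.0 0.0087;
-0.0381 -0.0083 0.0047 0.0 0.0 0.0087;
ends [ 0.475  -0.205   0.2099] err [0.     0.     0.0002]
```

```bash
python3 -m jog '1 -0.0375 -0.0106 0.0047 0 0 0.0087; 1 -0.0376 -0.0103 0.0047 0 0 0.0087; 1 -0.0377 -0.01 0.0047 0 0 0.0087; 1 -0.0378 -0.0096 0.0047 0 0 0.0087; 1 -0.0378 -0.0093 0.0047 0 0 0.0087; 1 -0.0379 -0.009 0.0047 0 0 0.0087; 1 -0.038 -0.0087 0.0047 0 0 0.0087; 1 -0.0381 -0.0083 0.0047 0 0 0.0087'
python3 - <<'E'
from h import *
c=snap('wrist','w2a.png');c=snap('wrist','w2b.png');c=snap('wrist','w2.png'); st(); print(w2px(c,[.48,-.206,.0775]))
im=c['image'][:,:,::-1]
a=cv2.resize(im[130:270,250:390],None,fx=4,fy=4,interpolation=cv2.INTER_CUBIC); cv2.imwrite('pics/zd.png',a)
E
```

```text
clock: 2.2
ee_pos: [0.4742, -0.2059, 0.2104]
tcp_rot: [-2.299, -2.141, -0.0]
wrist_force: [-0.7, -0.2, 0.7]
gripper_width: 0.0857
t 2.35 p [ 0.4743 -0.2071  0.2102] yaw 85.65 z [-5.e-04  3.e-04 -1.e+00] F [ 0.33 -0.1  -0.77] T [ 0.042 -0.041 -0.072] w 0.0854 j [-0.628  0.437  1.74  -0.     0.965 -2.123]
[324.02435725 204.22190514]
```

View pics/w2.png

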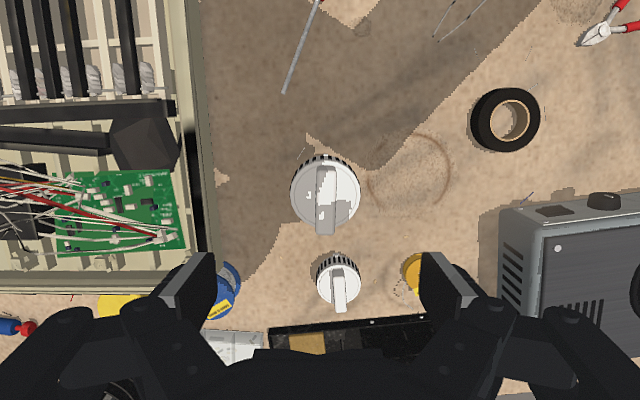

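View pics/zd.png

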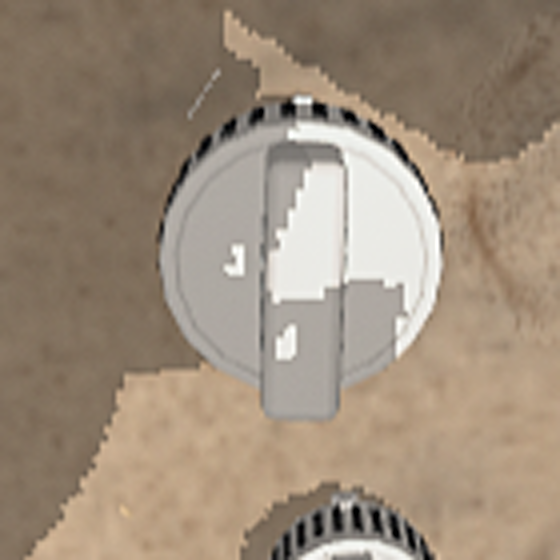

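Run:
```python
from h import *
c=load('w2.png')
q=lambda x,y,z: px2w(c,250+(x+.5)/4-.5,130+(y+.5)/4-.5,z)
for y0 in (150,160):
  a,b,d,e=q(267,y0,.0775),q(346,y0,.0775),q(262,416,.0775),q(340,416,.0775)
  print(a.round(4),b.round(4),d.round(4),e.round(4),((a+b+d+e)/4).round(4)); v=(d+e-a-b); print(np.degrees(np.arctan2(v[1],v[0])),np.linalg.norm(v)/2)
w=np.array([q(*p,.0505)[:2] for p in [(161,250),(442,250),(300,119),(215,374),(390,376),(200,160),(400,160)]]); M=np.c_[2*w,np.ones(len(w))]; s=np.linalg.lstsq(M,(w**2).sum(1),rcond=None)[0]; print('circ',s[:2],np.sqrt(s[2]+s[0]**2+s[1]**2))
```

```text
[ 0.4503 -0.2097  0.0775] [ 0.4515 -0.1947  0.0775] [ 0.5039 -0.2149  0.0775] [ 0.5051 -0.1993  0.0775] [ 0.4777 -0.2046  0.0775]
-5.224769278619667 0.053785700118829737
[ 0.4523 -0.2098  0.0775] [ 0.4534 -0.1948  0.0775] [ 0.5039 -0.2149  0.0775] [ 0.5051 -0.1993  0.0775] [ 0.4787 -0.2047  0.0775]
-5.267704388416167 0.05186347017522171
circ [ 0.48049901 -0.2047022 ] 0.031015264168055008
```

```bash
python3 -m jog '1 0 0.0007 0.025 0 0 0.0025; 1 0 0.0007 0.025 0 0 0.0025; 1 0 0.0008 0.025 0 0 0.0025; 1 0.0005 0.0008 0.025 0 0 0.0025; 1 0.0005 0.0008 0.02 0 0 0.0025; 1 0 0.0007 0.012 0 0 0.0025; 1 0 0 0.008 0 0 0; 1 0 0 0 0 0 0'
python3 - <<'E'
from h import *
st(); c=snap('wrist','w3.png')
E
```

```text
clock: 3.02
ee_pos: [0.4791, -0.2021, 0.0693]
tcp_rot: [-2.31, -2.124, 0.001]
wrist_force: [-0.1, -0.2, -0.1]
gripper_width: 0.0854
t 3.02 p [ 0.4791 -0.2021  0.0693] yaw 85.2 z [-0.0028  0.0022 -1.    ] F [-0.09 -0.19 -0.06] T [0.033 0.002 0.028] w 0.0854 j [-0.614  0.678  1.829  0.     0.638 -2.102]
```

View pics/w3.png

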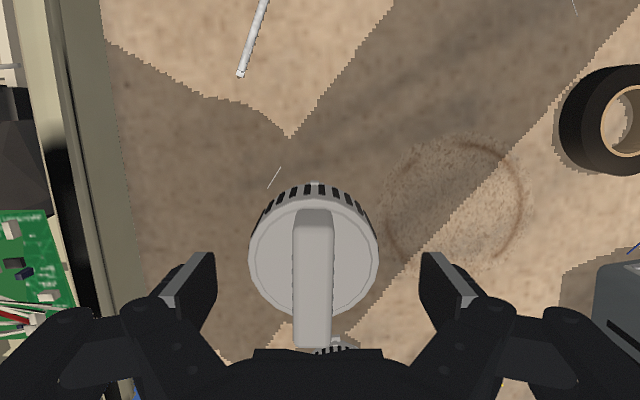

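```bash
python3 -m jog '0.5 0 0 0 0 0 0; 0.3 0 0 0 0 0 0; 0 0 0 0 0 0 0; 0 0 0 0 0 0 0; 0 0 0 0 0 0 0; 0 0 0 0 0 0 0; 0 0 0 0 0 0 0; 0 0 0 0 0 0 0' 60
python3 - <<'E'
from h import *
st(); c=snap('wrist','w4.png'); st()
E
```

```text
clock: 3.73
ee_pos: [0.48, -0.2043, 0.0713]
tcp_rot: [2.313, 2.123, 0.0]
wrist_force: [0.3, 0.7, 5.3]
gripper_width: 0.0149
t 3.73 p [ 0.48   -0.2043  0.0713] yaw 85.09 z [ 1.1e-03 -8.0e-04 -1.0e+00] F [0.26 0.67 5.28] T [ 0.039  0.077 -0.012] w 0.0149 j [-0.617  0.674  1.828  0.     0.638 -2.102]
t 3.78 p [ 0.48   -0.2043  0.0713] yaw 85.1 z [ 1.1e-03 -8.0e-04 -1.0e+00] F [ 0.55 -0.32  6.92] T [ 0.022  0.024 -0.069] w 0.0151 j [-0.617  0.675  1.828 -0.     0.638 -2.102]
```

View pics/w4.png

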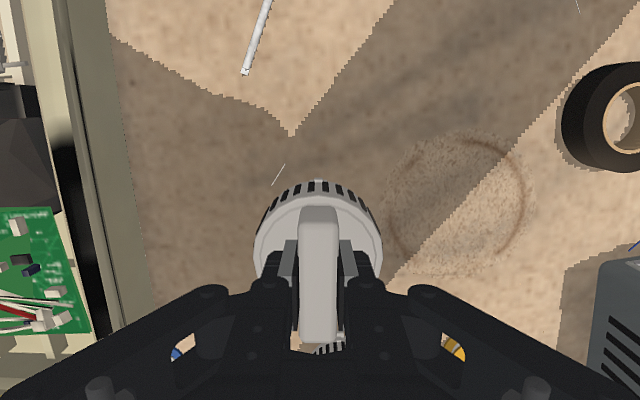

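Run:
```python
from h import *
c=load('w4.png')
im=c['image'][:,:,::-1]
a=cv2.resize(im[170:360,240:400],None,fx=3.5,fy=3.5,interpolation=cv2.INTER_CUBIC); cv2.imwrite('pics/ze.png',a)
```

```text
(no output)
```

View pics/ze.png

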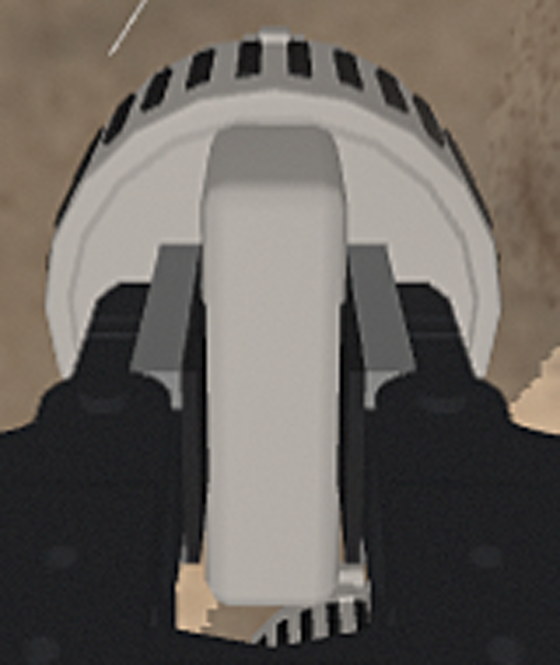

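```bash
python3 -m jog '0 0 0 -0.005 0 0 0; 0 0 0 -0.015 0 0 0; 0 0 0 -0.02 0 0 0; 0 0 0 -0.025 0 0 0; 0 0 0 -0.03 0 0 0; 0 0 0 -0.03 0 0 0; 0 0 0 -0.03 0 0 0; 0 0 0 -0.025 0 0 0'
python3 - <<'E'
from h import *
st(); c=snap('wrist','w5.png'); st()
E
```

```text
clock: 4.45
ee_pos: [0.4793, -0.2036, 0.2525]
tcp_rot: [2.314, 2.125, 0.0]
wrist_force: [0.7, -0.4, -1.4]
gripper_width: 0.0152
t 4.45 p [ 0.4793 -0.2036  0.2525] yaw 85.11 z [ 1.e-04 -1.e-04 -1.e+00] F [ 0.67 -0.36 -1.4 ] T [ 0.016 -0.061 -0.028] w 0.0152 j [-0.617  0.382  1.687  0.     1.072 -2.102]
t 4.5 p [ 0.4818 -0.2052  0.257 ] yaw 85.13 z [ 0.0079 -0.0055 -1.    ] F [ 1.3  -1.65  1.32] T [-0.035 -0.112 -0.02 ] w 0.0145 j [-0.616  0.377  1.681  0.     1.074 -2.102]
```

View pics/w5.png

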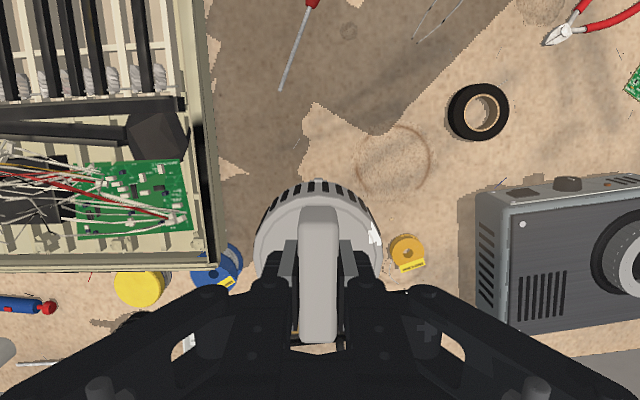

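Run:
```python
from h import *
c=load('w4.png')
q=lambda x,y,z: px2w(c,240+(x+.5)/3.5-.5,170+(y+.5)/3.5-.5,z)
z=.0775
a,b,d,e=q(203,183,z),q(346,183,z),q(209,603,z),q(338,603,z)
print(a.round(4),b.round(4),d.round(4),e.round(4),((a+b+d+e)/4).round(4)); v=(d+e-a-b); print(np.degrees(np.arctan2(v[1],v[0])),np.linalg.norm(v)/2)
w=np.array([q(*p,.0505)[:2] for p in [(48,270),(499,270),(275,91),(110,165),(430,165)]]); M=np.c_[2*w,np.ones(len(w))]; s=np.linalg.lstsq(M,(w**2).sum(1),rcond=None)[0]; print('circ',s[:2],np.sqrt(s[2]+s[0]**2+s[1]**2))
# commanded pose after lift ~ .479,-.2043,.25
y=np.radians(85.1);Rm=R.from_matrix(np.array([[np.cos(y),np.sin(y),0],[np.sin(y),-np.cos(y),0],[0,0,-1]]))
plan([.574,.1045,.235],94,16,([.4795,-.2043,.251],Rm.as_rotvec()))
```

```text
[ 0.4521 -0.2099  0.0775] [ 0.4534 -0.1951  0.0775] [ 0.5037 -0.2145  0.0775] [ 0.5049 -0.1995  0.0775] [ 0.4785 -0.2047  0.0775]
-5.009389001418888 0.05177044293146996
circ [ 0.4805042  -0.20507185] 0.02996709702803172
rel rot [ 0.      0.     -0.1553] dpos [ 0.0945  0.3088 -0.016 ]
0.0197 0.0042 0.001 0.0 0.0 -0.0097;
0.0197 0.0044 0.001 0.0 0.0 -0.0097;
0.0196 0.0046 0.001 0.0 0.0 -0.0097;
0.0196 0.0048 0.001 0.0 0.0 -0.0097;
0.0196 0.005 0.001 0.0 0.0 -0.0097;
0.0195 0.0052 0.001 0.0 0.0 -0.0097;
0.0195 0.0054 0.001 0.0 0.0 -0.0097;
0.0194 0.0056 0.001 0.0 0.0 -0.0097;
0.0193 0.0058 0.001 0.0 0.0 -0.0097;
0.0193 0.0059 0.001 0.0 0.0 -0.0097;
0.0192 0.0061 0.001 0.0 0.0 -0.0097;
0.0192 0.0063 0.001 0.0 0.0 -0.0097;
0.0191 0.0065 0.001 0.0 0.0 -0.0097;
0.019 0.0067 0.001 0.0 0.0 -0.0097;
0.019 0.0069 0.001 0.0 0.0 -0.0097;
0.0189 0.0071 0.001 0.0 0.0 -0.0097;
ends [0.574  0.1044 0.235 ] err [ 0.      0.     -0.0001]
```

Run:
```python
from h import *
y=np.radians(85.1);Rm=R.from_matrix(np.array([[np.cos(y),np.sin(y),0],[np.sin(y),-np.cos(y),0],[0,0,-1]]))
plan([.585,.0,.251],90,7,([.4795,-.2043,.251],Rm.as_rotvec()))
```

```text
rel rot [ 0.      0.     -0.0855] dpos [0.1055 0.2043 0.    ]
0.0304 0.0125 -0.0 0.0 0.0 -0.0122;
0.0302 0.0129 -0.0 0.0 0.0 -0.0122;
0.0301 0.0133 -0.0 0.0 0.0 -0.0122;
0.0299 0.0136 -0.0 0.0 0.0 -0.0122;
0.0297 0.014 -0.0 0.0 0.0 -0.0122;
0.0295 0.0144 -0.0 0.0 0.0 -0.0122;
0.0294 0.0147 -0.0 0.0 0.0 -0.0122;
ends [0.585 0.    0.251] err [ 0.      0.     -0.0001]
```

```bash
python3 -m jog '0 0.0304 0.0125 0 0 0 -0.0122; 0 0.0302 0.0129 0 0 0 -0.0122; 0 0.0301 0.0133 0 0 0 -0.0122; 0 0.0299 0.0136 0 0 0 -0.0122; 0 0.0297 0.014 0 0 0 -0.0122; 0 0.0295 0.0144 0 0 0 -0.0122; 0 0.0294 0.0147 0 0 0 -0.0122; 0 0 0 0 0 0 0'
python3 - <<'E'
from h import *
capture('wrist');capture('wrist');c=capture('wrist'); st(); c=snap('wrist','w6.png'); st()
im=c['image'][:,:,::-1]
print(w2px(c,[.574,.104,.104]))
E
```

```text
clock: 5.17
ee_pos: [0.5868, 0.0057, 0.2501]
tcp_rot: [-2.215, -2.226, -0.005]
wrist_force: [-0.2, -0.1, -1.7]
gripper_width: 0.0148
t 5.32 p [0.5843 0.0008 0.2499] yaw 90.07 z [-2.3e-03 -2.0e-04 -1.0e+00] F [ 0.22  0.39 -1.67] T [-0.029 -0.004  0.001] w 0.0151 j [-1.900e-01  4.720e-01  1.534e+00 -1.000e-03  1.138e+00 -1.761e+00]
t 5.37 p [5.842e-01 1.000e-04 2.500e-01] yaw 89.99 z [-2.1e-03 -1.0e-04 -1.0e+00] F [-0.4  -0.11 -2.36] T [-0.012  0.001  0.032] w 0.015 j [-1.910e-01  4.710e-01  1.534e+00 -1.000e-03  1.138e+00 -1.761e+00]
[445.01031524 181.45157825]
```

View pics/w6.png

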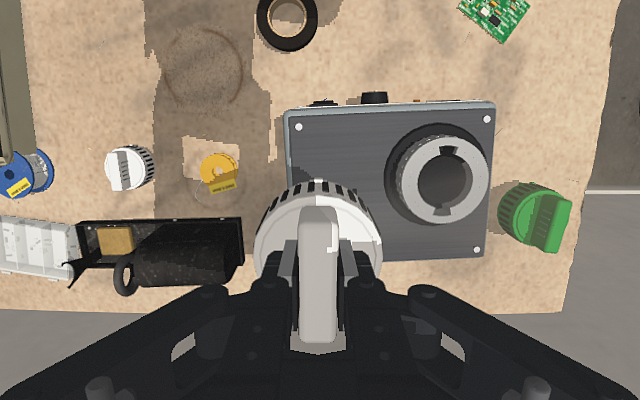

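Run:
```python
from h import *
c=load('w6.png'); im=c['image'][:,:,::-1]
a=cv2.resize(im[125:230,385:495],None,fx=6,fy=6,interpolation=cv2.INTER_CUBIC); cv2.imwrite('pics/zf.png',a)
```

```text
(no output)
```

View pics/zf.png

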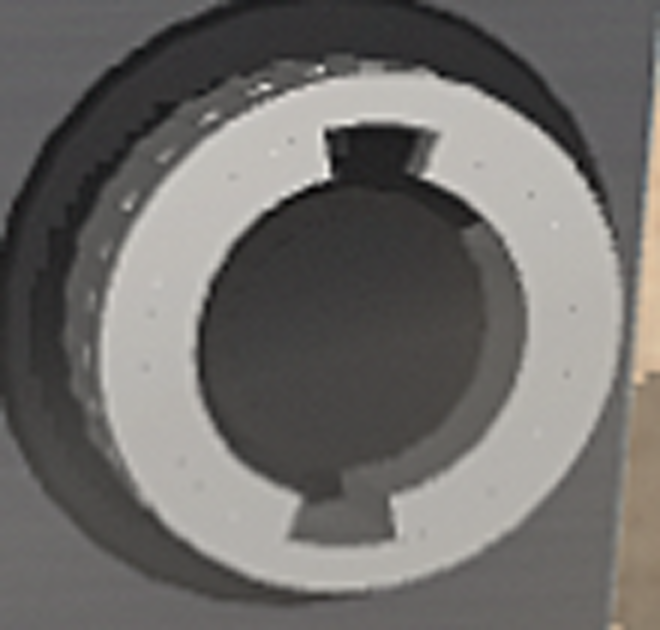

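Run:
```python
from h import *
c=load('w6.png')
q=lambda x,y,z=.104: px2w(c,385+(x+.5)/6-.5,125+(y+.5)/6-.5,z)
def circ(pts):
  w=np.array([q(*p)[:2] for p in pts]); M=np.c_[2*w,np.ones(len(w))]; s=np.linalg.lstsq(M,(w**2).sum(1),rcond=None)[0]; print('circ',s[:2],np.sqrt(s[2]+s[0]**2+s[1]**2))
A=(q(323,127)+q(440,132))/2;B=(q(288,540)+q(396,544))/2
print(A.round(4),B.round(4),'mid',((A+B)/2).round(4),np.degrees(np.arctan2(*(B-A)[[1,0]])), np.linalg.norm(A-B))
circ([(197,355),(528,310),(232,250),(300,492),(435,180),(505,240),(225,430)])
circ([(103,345),(621,300),(370,590),(200,145),(370,73),(520,130),(250,550),(560,450)])
```

```text
[0.5454 0.1038 0.104 ] [0.6025 0.1039 0.104 ] mid [0.574  0.1039 0.104 ] 0.08790928921236507 0.057138071331498015
circ [0.57352439 0.10416947] 0.022604970266164242
circ [0.57324686 0.10364859] 0.03482904153320743
```

```bash
python3 -m jog '0 0.014 -0.0015 0.004 0 0 0; 0 0.016 -0.0015 0.008 0 0 0; 0 0.016 -0.0015 0.01 0 0 0; 0 0.016 -0.0015 0.01 0 0 0; 0 0.016 -0.0015 0.01 0 0 0; 0 0.014 -0.0015 0.01 0 0 0; 0 0.008 -0.0015 0.007 0 0 0; 0 0.0036 0 0.004 0 0 0'
python3 - <<'E'
from h import *
capture('wrist');capture('wrist'); snap('side','s1.png'); st(); c=snap('wrist','w7.png'); st()
im=load('s1.png')['image'][:,:,::-1]; cv2.imwrite('pics/zs1.png',cv2.resize(im[80:250,250:450],None,fx=4,fy=4,interpolation=cv2.INTER_CUBIC)[:600])
E
```

```text
clock: 6.03
ee_pos: [0.5733, 0.105, 0.1864]
tcp_rot: [-2.219, -2.221, 0.003]
wrist_force: [0.3, 0.1, -1.1]
gripper_width: 0.0145
t 6.18 p [0.5747 0.1038 0.1875] yaw 90.0 z [-3.e-04 -4.e-04 -1.e+00] F [ 0.32  0.05 -1.23] T [-0.035  0.036 -0.045] w 0.0148 j [-0.012  0.549  1.597 -0.     0.996 -1.583]
t 6.23 p [0.5751 0.1035 0.188 ] yaw 89.98 z [ 8.e-04 -4.e-04 -1.e+00] F [ 0.45 -1.17 -1.78] T [-0.038  0.037 -0.01 ] w 0.0151 j [-0.013  0.548  1.596 -0.     0.996 -1.583]
```

View pics/w7.png

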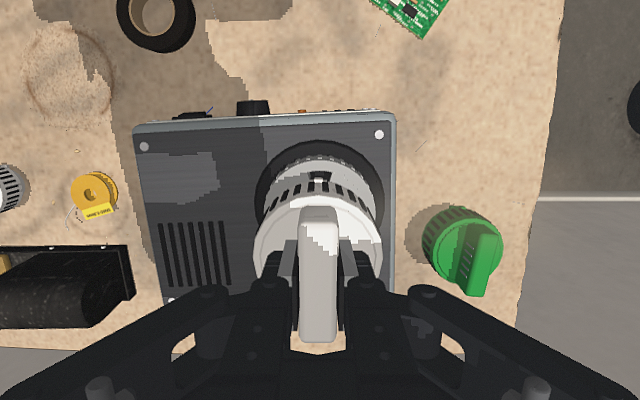

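View pics/zs1.png

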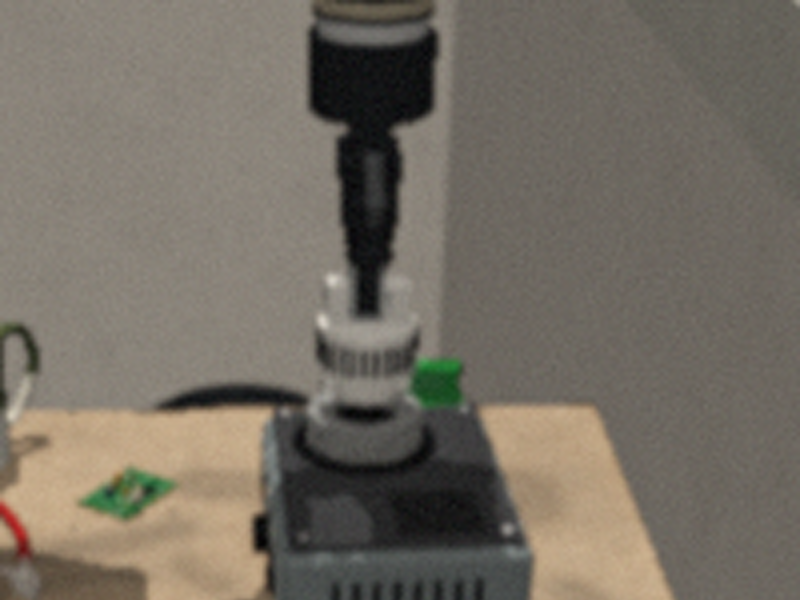

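```bash
python3 -m jog '0 0 -0.0003 0.002 0 0 0; 0 0 -0.0003 0.0025 0 0 0; 0 0 0 0.0025 0 0 0; 0 0 0 0.0025 0 0 0; 0 0 0 0.0025 0 0 0; 0 0 0 0.0015 0 0 0; 0 0 0 0.001 0 0 0; 0 0 0 0 0 0 0'
python3 -c "
from h import *
st()"
python3 -m jog '0 0 0 0.0005 0 0 0; 0 0 0 0.0005 0 0 0; 0 0 0 0.0005 0 0 0; 0 0 0 0.0005 0 0 0; 0 0 0 0.0005 0 0 0; 0 0 0 0.0005 0 0 0; 0 0 0 0 0 0 0; 0 0 0 0 0 0 0'
python3 -c "
from h import *
st()"
```

```text
clock: 6.9
ee_pos: [0.5739, 0.104, 0.1729]
tcp_rot: [-2.221, -2.221, 0.001]
wrist_force: [0.2, 0.4, -1.2]
gripper_width: 0.0145
t 6.9 p [0.5739 0.104  0.1729] yaw 90.0 z [-6.e-04  0.e+00 -1.e+00] F [ 0.19  0.36 -1.18] T [-0.004  0.018  0.003] w 0.0145 j [-0.012  0.568  1.61   0.     0.964 -1.583]
clock: 7.57
ee_pos: [0.5741, 0.1041, 0.1702]
tcp_rot: [-2.221, -2.221, 0.0]
wrist_force: [0.5, -0.4, -1.4]
gripper_width: 0.0146
t 7.57 p [0.5741 0.1041 0.1702] yaw 90.0 z [-1.e-04 -0.e+00 -1.e+00] F [ 0.54 -0.37 -1.38] T [-0.007  0.023  0.034] w 0.0146 j [-0.012  0.572  1.612 -0.     0.957 -1.583]
```

```bash
python3 -m jog '0 0 0 0.0005 0 0 0; 0 0 0 0.0005 0 0 0; 0 0 0 0.0005 0 0 0; 0 0 0 0.0005 0 0 0; 0 0 0 0.0005 0 0 0; 0 0 0 0.0005 0 0 0; 0 0 0 0 0 0 0; 0 0 0 0 0 0 0'
python3 -c "
from h import *
st()"
```

```text
clock: 8.23
ee_pos: [0.5742, 0.1041, 0.1674]
tcp_rot: [2.221, 2.221, 0.0]
wrist_force: [0.4, -0.2, 2.4]
gripper_width: 0.0147
t 8.23 p [0.5742 0.1041 0.1674] yaw 90.0 z [ 3.e-04 -0.e+00 -1.e+00] F [ 0.41 -0.18  2.39] T [0.02  0.167 0.034] w 0.0147 j [-0.012  0.576  1.615 -0.     0.951 -1.583]
```

```bash
python3 -m jog '0 0 0 0.001 0 0 0; 0 0 0 0.001 0 0 0; 0 0 0 0.001 0 0 0; 0 0 0 0.001 0 0 0; 0 0 0 0.001 0 0 0; 0 0 0 0.0008 0 0 0; 0 0 0 0 0 0 0; 0 0 0 0 0 0 0'
python3 -c "
from h import *
st()"
```

```text
clock: 8.9
ee_pos: [0.5742, 0.1041, 0.1621]
tcp_rot: [2.221, 2.221, 0.001]
wrist_force: [-1.5, -0.2, 7.6]
gripper_width: 0.0146
t 8.9 p [0.5742 0.1041 0.1621] yaw 90.01 z [ 5.e-04 -1.e-04 -1.e+00] F [-1.51 -0.16  7.62] T [-0.07   0.378  0.002] w 0.0146 j [-0.012  0.583  1.619 -0.     0.939 -1.583]
```

```bash
python3 -m jog '0 0 0 0.0006 0 0 0; 0 0 0 0.0006 0 0 0; 0 0 0 0.0006 0 0 0; 0 0 0 0.0006 0 0 0; 0 0 0 0 0 0 0; 0 0 0 0 0 0 0; 0 0 0 0 0 0 0; 0 0 0 0 0 0 0'
python3 -c "
from h import *
st()"
```

```text
clock: 9.57
ee_pos: [0.5743, 0.1041, 0.1601]
tcp_rot: [2.221, 2.221, 0.001]
wrist_force: [-3.1, -1.1, 9.5]
gripper_width: 0.0149
t 9.57 p [0.5743 0.1041 0.1601] yaw 90.01 z [ 8.e-04 -1.e-04 -1.e+00] F [-3.09 -1.13  9.5 ] T [-0.031  0.544  0.017] w 0.0149 j [-0.012  0.586  1.62  -0.     0.935 -1.583]
```

```bash
python3 -m jog '0 0 -0.0004 0.0002 0 0 0.01; 0 0 0 0 0 0 0.02; 0 0 0 0 0 0 0.03; 0 0 0 0 0 0 0.03; 0 0 0 0 0 0 0.03; 0 0 0 0 0 0 0.03; 0 0 0 0 0 0 0.03; 0 0 0 0 0 0 0'
python3 -c "
from h import *
st()"
```

```text
clock: 10.23
ee_pos: [0.5746, 0.1044, 0.1601]
tcp_rot: [2.412, 2.011, 0.004]
wrist_force: [-1.5, 0.9, 9.8]
gripper_width: 0.0149
t 10.23 p [0.5746 0.1044 0.1601] yaw 79.64 z [ 2.7e-03  6.0e-04 -1.0e+00] F [-1.54  0.89  9.81] T [0.183 0.302 0.057] w 0.0149 j [-1.200e-02  5.860e-01  1.620e+00  1.000e-03  9.330e-01 -1.402e+00]
```

```bash
python3 -m jog '0 0 0 0 0 0 0.04; 0 0 0 0 0 0 0.04; 0 0 0 0 0 0 0.04; 0 0 0 0 0 0 0.04; 0 0 0 0 0 0 0.04; 0 0 0 0 0 0 0.04; 0 0 0 0 0 0 0.04; 0 0 0 0 0 0 0.02'
python3 - <<'E'
from h import *
st(); snap('wrist','w8.png')
E
```

```text
clock: 10.9
ee_pos: [0.5747, 0.1048, 0.1602]
tcp_rot: [2.687, 1.628, 0.005]
wrist_force: [-1.4, 1.6, 9.6]
gripper_width: 0.0147
t 10.9 p [0.5747 0.1048 0.1602] yaw 62.42 z [ 0.003   0.0013 -1.    ] F [-1.36  1.59  9.6 ] T [0.461 0.242 0.178] w 0.0147 j [-0.011  0.586  1.62   0.002  0.932 -1.102]
```

View pics/w8.png

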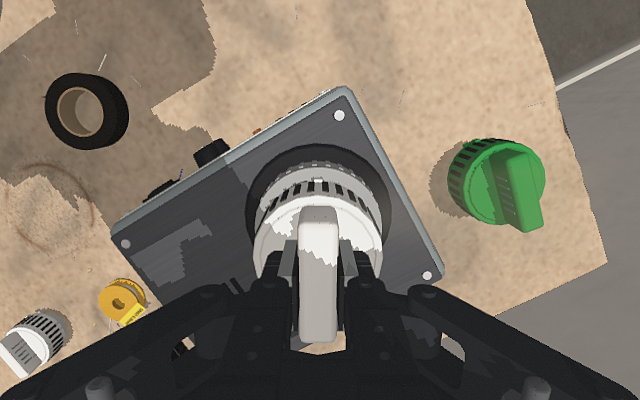

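```bash
python3 -m jog '0 0 0 0 0 0 0.03; 0 0 0 0 0 0 0.03; 0 0 0 0 0 0 0.03; 0 0 0 0 0 0 0.03; 0 0 0 0 0 0 0.03; 0 0 0 0 0 0 0.02; 0 0 0 0 0 0 0.01; 0 0 0 0 0 0 0'
python3 -c "
from h import *
st()"
```

```text
clock: 11.62
ee_pos: [0.5749, 0.1049, 0.1602]
tcp_rot: [2.821, 1.381, 0.006]
wrist_force: [-1.2, 2.1, 9.0]
gripper_width: 0.0148
t 11.62 p [0.5749 0.1049 0.1602] yaw 52.17 z [ 0.0035  0.0014 -1.    ] F [-1.22  2.08  8.96] T [0.381 0.267 0.089] w 0.0148 j [-0.011  0.586  1.62   0.002  0.932 -0.923]
```

```bash
python3 -m jog '0 0 0 0 0 0 0.015; 0 0 0 0 0 0 0.015; 0 0 0 0 0 0 0.015; 0 0 0 0 0 0 0.015; 0 0 0 0 0 0 0.015; 0 0 0 0 0 0 0.01; 0 0 0 0 0 0 0; 0 0 0 0 0 0 0'
python3 -c "
from h import *
st()"
```

```text
clock: 12.28
ee_pos: [0.575, 0.1052, 0.1603]
tcp_rot: [-2.877, -1.26, -0.007]
wrist_force: [-1.2, 3.9, 9.5]
gripper_width: 0.0147
t 12.28 p [0.575  0.1052 0.1603] yaw 47.31 z [ 0.0038  0.0019 -1.    ] F [-1.25  3.9   9.48] T [0.578 0.229 0.115] w 0.0147 j [-0.011  0.586  1.62   0.002  0.932 -0.838]
```

```bash
python3 -m jog '0 0 0 0 0 0 0.01; 0 0 0 0 0 0 0.01; 0 0 0 0 0 0 0.01; 0 0 0 0 0 0 0.01; 0 0 0 0 0 0 0.01; 0 0 0 0 0 0 0; 0 0 0 0 0 0 0; 0 0 0 0 0 0 0'
python3 -c "
from h import *
st()"
```

```text
clock: 12.95
ee_pos: [0.5751, 0.1052, 0.1603]
tcp_rot: [-2.908, -1.188, -0.007]
wrist_force: [-0.3, 3.7, 9.3]
gripper_width: 0.015
t 12.95 p [0.5751 0.1052 0.1603] yaw 44.44 z [ 0.004   0.0021 -1.    ] F [-0.28  3.65  9.27] T [0.639 0.173 0.119] w 0.015 j [-0.011  0.586  1.62   0.003  0.932 -0.788]
```

```bash
python3 -m jog '0 0 0 0 0 0 0.006; 0 0 0 0 0 0 0.006; 0 0 0 0 0 0 0.006; 0 0 0 0 0 0 0.006; 0 0 0 0 0 0 0.006; 0 0 0 0 0 0 0; 0 0 0 0 0 0 0; 0 0 0 0 0 0 0'
python3 -c "
from h import *
st()"
```

```text
clock: 13.62
ee_pos: [0.5751, 0.1053, 0.1604]
tcp_rot: [-2.925, -1.144, -0.007]
wrist_force: [-1.4, 3.5, 9.5]
gripper_width: 0.0148
t 13.62 p [0.5751 0.1053 0.1604] yaw 42.72 z [ 0.0042  0.0021 -1.    ] F [-1.43  3.54  9.47] T [0.596 0.152 0.089] w 0.0148 j [-0.011  0.586  1.62   0.003  0.932 -0.758]
```

```bash
python3 -m jog '0 0 0 0 0 0 0.006; 0 0 0 0 0 0 0.006; 0 0 0 0 0 0 0.006; 0 0 0 0 0 0 0.006; 0 0 0 0 0 0 0.006; 0 0 0 0 0 0 0; 0 0 0 0 0 0 0; 0 0 0 0 0 0 0'
python3 -c "
from h import *
st()"
```

```text
clock: 14.28
ee_pos: [0.575, 0.1052, 0.1603]
tcp_rot: [-2.942, -1.101, -0.007]
wrist_force: [-0.3, 3.5, 8.9]
gripper_width: 0.0147
t 14.28 p [0.575  0.1052 0.1603] yaw 41.04 z [ 0.0038  0.0018 -1.    ] F [-0.33  3.52  8.9 ] T [0.616 0.199 0.176] w 0.0147 j [-0.011  0.586  1.62   0.002  0.932 -0.729]
```

```bash
python3 -m jog '0 0 0 0 0 0 0.006; 0 0 0 0 0 0 0.006; 0 0 0 0 0 0 0.006; 0 0 0 0 0 0 0; 0 0 0 0 0 0 0; 0 0 0 0 0 0 0; 0 0 0 0 0 0 0; 0 0 0 0 0 0 0'
python3 - <<'E'
from h import *
st(); c=snap('wrist','w9.png'); st(); im=c['image'][:,:,::-1]
a=cv2.resize(im[130:350,230:410],None,fx=2.7,fy=2.7,interpolation=cv2.INTER_CUBIC); cv2.imwrite('pics/zg.png',a)
E
```

```text
clock: 14.95
ee_pos: [0.5749, 0.1051, 0.1603]
tcp_rot: [-2.951, -1.076, -0.006]
wrist_force: [-1.4, 3.1, 10.3]
gripper_width: 0.015
t 14.95 p [0.5749 0.1051 0.1603] yaw 40.08 z [ 0.0038  0.0014 -1.    ] F [-1.37  3.09 10.34] T [0.561 0.19  0.474] w 0.015 j [-0.011  0.586  1.62   0.002  0.932 -0.711]
t 15.0 p [0.575  0.1051 0.1603] yaw 40.08 z [ 0.0037  0.0014 -1.    ] F [-0.93  3.32  9.25] T [0.618 0.215 0.445] w 0.0149 j [-0.011  0.586  1.62   0.002  0.932 -0.711]
```

View pics/zg.png

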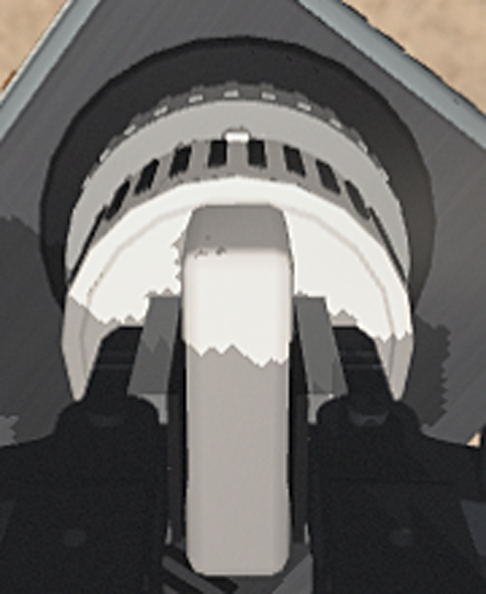

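```bash
python3 -m jog '0 0 0 0 0 0 -0.003; 0 0 0 -0.0005 0 0 0; 0 0 0 -0.0006 0 0 0; 0 0 0 -0.0006 0 0 0; 0 0 0 -0.0006 0 0 0; 0 0 0 -0.0006 0 0 0; 0 0 0 0 0 0 0; 0 0 0 0 0 0 0'
python3 -c "
from h import *
st()"
```

```text
clock: 15.67
ee_pos: [0.5748, 0.105, 0.1615]
tcp_rot: [-2.95, -1.078, -0.005]
wrist_force: [2.2, 5.3, -0.6]
gripper_width: 0.0148
t 15.67 p [0.5748 0.105  0.1615] yaw 40.16 z [ 0.0027  0.0018 -1.    ] F [ 2.19  5.31 -0.57] T [ 1.044 -0.465  0.49 ] w 0.0148 j [-0.011  0.584  1.619  0.002  0.936 -0.713]
```

```bash
python3 -m jog '0 0.0005 -0.0002 0 0 0 0; 0 0.0005 -0.0002 0 0 0 0; 0 0 0 0 0 0 -0.004; 0 0 0 0 0 0 -0.004; 0 0 0 0 0 0 -0.004; 0 0 0 0 0 0 0; 0 0 0 0 0 0 0; 0 0 0 0 0 0 0'
python3 -c "
from h import *
st()"
```

```text
clock: 16.33
ee_pos: [0.5748, 0.1051, 0.1621]
tcp_rot: [2.944, 1.095, 0.003]
wrist_force: [4.2, 4.5, 2.3]
gripper_width: 0.015
t 16.33 p [0.5748 0.1051 0.1621] yaw 40.81 z [ 1.6e-03  4.0e-04 -1.0e+00] F [4.17 4.47 2.28] T [ 0.827 -0.646  0.139] w 0.015 j [-1.000e-02  5.840e-01  1.617e+00  1.000e-03  9.390e-01 -7.230e-01]
```

```bash
python3 -m jog '0 0 0 -0.0004 0 0 0; 0 0 0 -0.0004 0 0 0; 0 0 0 -0.0004 0 0 0; 0 0 0 -0.0003 0 0 0; 0 0 0 0 0 0 0; 0 0 0 0 0 0 0; 0 0 0 0 0 0 0; 0 0 0 0 0 0 0'
python3 -c "
from h import *
st()"
```

```text
clock: 17.0
ee_pos: [0.5748, 0.1051, 0.1635]
tcp_rot: [2.944, 1.095, 0.003]
wrist_force: [3.4, 3.7, 0.6]
gripper_width: 0.0151
t 17.0 p [0.5748 0.1051 0.1635] yaw 40.81 z [ 1.6e-03  4.0e-04 -1.0e+00] F [3.42 3.72 0.57] T [ 0.849 -0.609  0.152] w 0.0151 j [-1.100e-02  5.820e-01  1.616e+00  1.000e-03  9.420e-01 -7.230e-01]
```

```bash
python3 -m jog '0 0 0 -0.0004 0 0 0; 0 0 0 -0.0003 0 0 0; 0 0 0 0 0 0 0; 0 0 0 0 0 0 0; 0 0 0 0 0 0 0; 0 0 0 0 0 0 0; 0 0 0 0 0 0 0; 0 0 0 0 0 0 0'
python3 - <<'E'
from h import *
st(); c=snap('wrist','w10.png'); st(); im=c['image'][:,:,::-1]
a=cv2.resize(im[130:350,230:410],None,fx=2.7,fy=2.7,interpolation=cv2.INTER_CUBIC); cv2.imwrite('pics/zh.png',a)
E
```

```text
clock: 17.67
ee_pos: [0.5748, 0.1051, 0.1641]
tcp_rot: [2.944, 1.095, 0.003]
wrist_force: [3.3, 4.4, 0.2]
gripper_width: 0.0148
t 17.67 p [0.5748 0.1051 0.1641] yaw 40.81 z [ 1.5e-03  4.0e-04 -1.0e+00] F [3.33 4.37 0.19] T [ 0.837 -0.678  0.181] w 0.0148 j [-1.000e-02  5.810e-01  1.616e+00  1.000e-03  9.430e-01 -7.230e-01]
t 17.72 p [0.5748 0.1051 0.1641] yaw 40.81 z [ 1.5e-03  4.0e-04 -1.0e+00] F [ 3.87  3.56 -0.05] T [ 0.825 -0.69   0.197] w 0.0149 j [-1.000e-02  5.810e-01  1.616e+00  1.000e-03  9.430e-01 -7.230e-01]
```

View pics/zh.png

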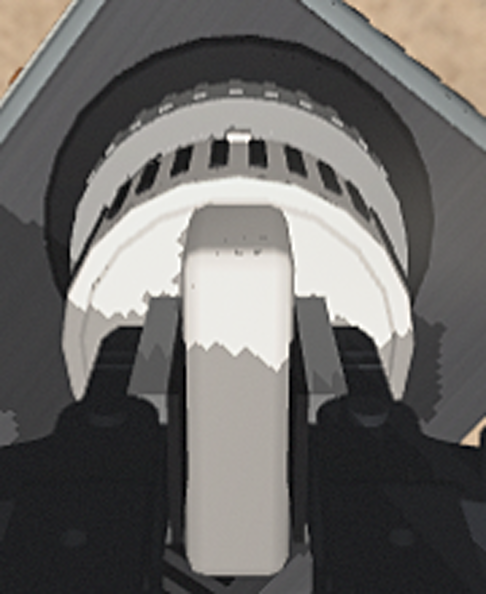

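```bash
python3 -m jog '0.22 0 0 0 0 0 0; 0.26 0 0 0 0 0 0; 0.32 0 0 0 0 0 0; 0.4 0 0 0 0 0 0; 0.5 0 0 0 0 0 0; 0.6 0 0 0 0 0 0; 0.6 0 0 0 0 0 0; 0.6 0 0 0 0 0 0' 20
python3 - <<'E'
from h import *
st(); c=snap('wrist','w11.png')
E
```

```text
clock: 18.38
ee_pos: [0.5741, 0.1049, 0.1639]
tcp_rot: [2.944, 1.096, -0.001]
wrist_force: [-0.1, 0.0, 1.1]
gripper_width: 0.0514
t 18.38 p [0.5741 0.1049 0.1639] yaw 40.84 z [-3.e-04 -2.e-04 -1.e+00] F [-0.09  0.01  1.11] T [-0.053 -0.016  0.009] w 0.0514 j [-0.011  0.581  1.617 -0.     0.944 -0.723]
```

View pics/w11.png

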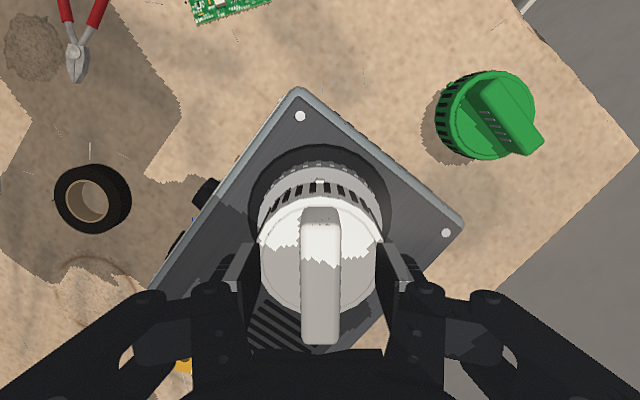

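```bash
python3 -m jog '0.6 0 0 -0.003 0 0 0; 0.6 0 0 -0.01 0 0 0; 0.6 0 0 -0.02 0 0 0; 0.6 0 0 -0.02 0 0 0; 0.6 0 0 -0.02 0 0 0; 0.6 0 0 -0.015 0 0 0; 0.6 0 0 -0.01 0 0 0; 0.6 0 0 0 0 0 0'
python3 - <<'E'
from h import *
capture('wrist');capture('wrist');c=snap('wrist','w12.png');st(); snap('side','s2.png')
im=load('s2.png')['image'][:,:,::-1]; cv2.imwrite('pics/zs2.png',cv2.resize(im[100:250,260:410],None,fx=4,fy=4,interpolation=cv2.INTER_CUBIC))
E
```

```text
clock: 19.1
ee_pos: [0.5757, 0.1051, 0.2651]
tcp_rot: [2.942, 1.096, 0.009]
wrist_force: [0.9, -0.2, -0.5]
gripper_width: 0.0514
t 19.25 p [0.5736 0.105  0.2613] yaw 40.84 z [-0.0014  0.     -1.    ] F [-0.47  0.54 -0.18] T [ 0.028  0.029 -0.017] w 0.0514 j [-0.01   0.457  1.525 -0.     1.162 -0.723]
```

View pics/w12.png

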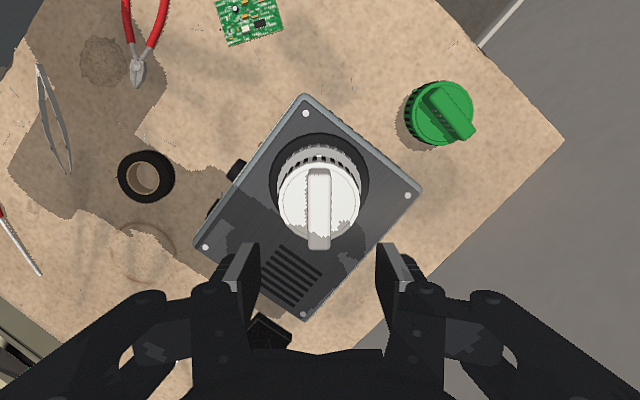

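View pics/zs2.png

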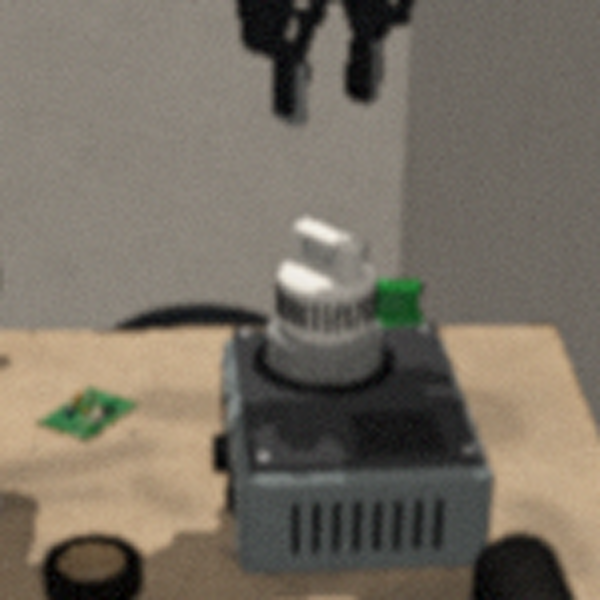

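Run:
```python
from h import *
t=np.linspace(0,2*np.pi,73)
def ov(fn,box,s,out,zo,cx=.5737,cy=.104,yaw=-49.2):
    c=load(fn); im=c['image'][:,:,::-1]; u0,v0,u1,v1=box
    a=cv2.resize(im[v0:v1,u0:u1],None,fx=s,fy=s,interpolation=cv2.INTER_CUBIC)
    def dr(P,col):
        p=np.array([w2px(c,x) for x in P]); p=(p-[u0,v0]+.5)*s-.5
        cv2.polylines(a,[p.round().astype(int)],False,col,1)
    dr([[cx+.036*np.cos(q),cy+.036*np.sin(q),.104] for q in t],(255,0,0))
    for h in (.0505,.0165): dr([[cx+.031*np.cos(q),cy+.031*np.sin(q),zo+h] for q in t],(0,0,255))
    y=np.radians(yaw);C,S=np.cos(y),np.sin(y)
    dr([[cx+C*i-S*j,cy+S*i+C*j,zo+.0775] for i,j in [(.027,.008),(.027,-.008),(-.027,-.008),(-.027,.008),(.027,.008)]],(0,200,0))
    return a
for fn,box,s in [('w12.png',(265,125,375,260),5),('s2.png',(315,145,365,205),8)]:
    A=[ov(fn,box,s,None,.104-d) for d in (.011,.014)]
    cv2.imwrite('pics/ov_'+fn,cv2.resize(np.hstack(A),None,fx=.72,fy=.72) if fn[0]=='w' else np.hstack(A))
```

```text
(no output)
```

View pics/ov_w12.png

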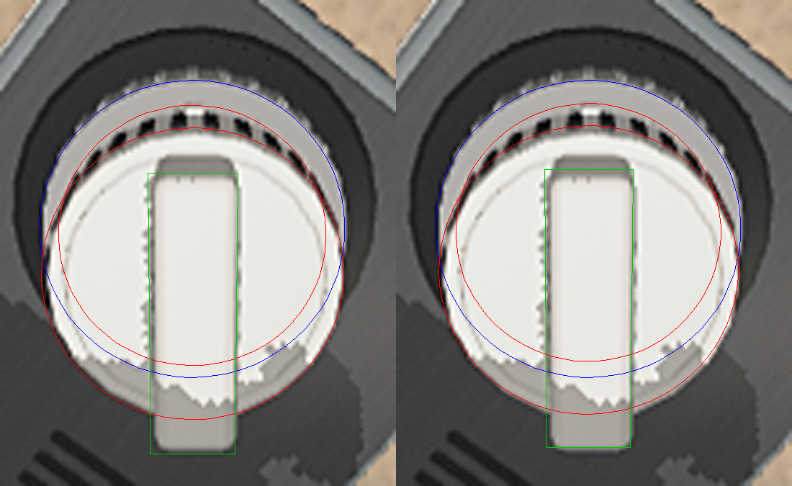

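View pics/ov_s2.png

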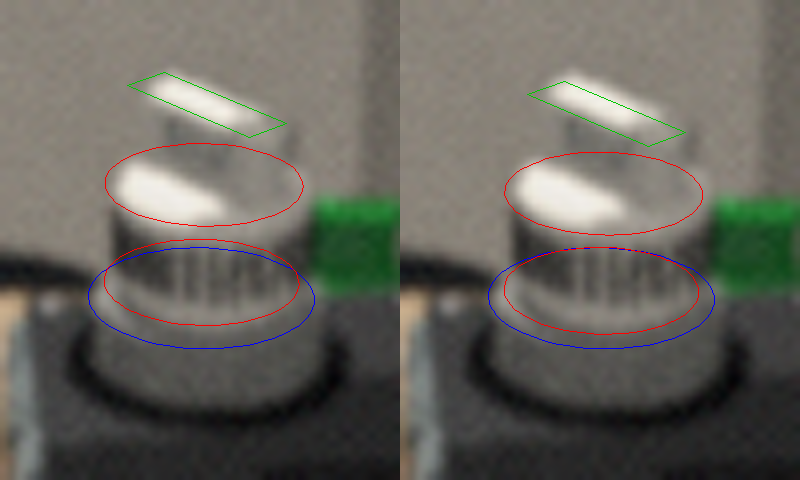

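```bash
python3 -m jog '0.6 -0.01 0 0 0 0 0; 0.6 -0.02 0 0 0 0 0; 0.6 -0.025 0 0 0 0 0; 0.6 -0.025 0 0 0 0 0; 0.6 -0.02 0 0 0 0 0; 0.6 -0.015 0 0 0 0 0; 0.6 -0.005 0 0 0 0 0; 0.6 0 0 0 0 0 0'
python3 - <<'E'
from h import *
capture('wrist');capture('wrist');c=snap('wrist','w13.png');st()
u,v=w2px(c,[.5737,.104,.13]).round().astype(int); print(u,v)
im=c['image'][:,:,::-1]; cv2.imwrite('pics/zi.png',cv2.resize(im[v-55:v+55,u-60:u+60],None,fx=5,fy=5,interpolation=cv2.INTER_CUBIC))
E
```

```text
clock: 19.97
ee_pos: [0.4819, 0.0259, 0.2614]
tcp_rot: [-2.944, -1.093, 0.003]
wrist_force: [0.3, 0.0, -0.0]
gripper_width: 0.0512
t 20.12 p [0.4841 0.0267 0.2618] yaw 40.84 z [ 6.e-04  2.e-04 -1.e+00] F [-0.19  0.8   0.  ] T [-0.01  -0.034 -0.004] w 0.0513 j [-0.176  0.321  1.759  0.     1.061 -0.889]
471 197
```

View pics/zi.png

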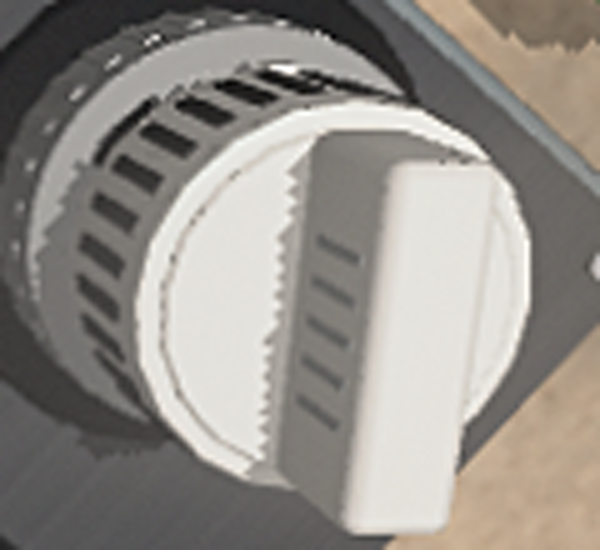

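Run:
```python
from h import *
t=np.linspace(0,2*np.pi,73)
c=load('w13.png'); im=c['image'][:,:,::-1]; u0,v0,u1,v1=411,142,531,252; s=5
def ov(zo,cx,cy,yaw=-49.4):
    a=cv2.resize(im[v0:v1,u0:u1],None,fx=s,fy=s,interpolation=cv2.INTER_CUBIC)
    def dr(P,col):
        p=np.array([w2px(c,x) for x in P]); p=(p-[u0,v0]+.5)*s-.5
        cv2.polylines(a,[p.round().astype(int)],False,col,1)
    dr([[cx+.036*np.cos(q),cy+.036*np.sin(q),.104] for q in t],(255,0,0))
    for h in (.0505,.0165): dr([[cx+.031*np.cos(q),cy+.031*np.sin(q),zo+h] for q in t],(0,0,255))
    y=np.radians(yaw);C,S=np.cos(y),np.sin(y)
    dr([[cx+C*i-S*j,cy+S*i+C*j,zo+.0775] for i,j in [(.027,.008),(.027,-.008),(-.027,-.008),(-.027,.008),(.027,.008)]],(0,200,0))
    return a
A=np.hstack([ov(.104-d,.5737,.104) for d in (.011,.014)])
cv2.imwrite('pics/ovi.png',cv2.resize(A,(800,367)))
cv2.imwrite('pics/ovi11.png',ov(.093,.5737,.104)); cv2.imwrite('pics/ovi14.png',ov(.090,.5737,.104))
```

```text
(no output)
```

View pics/ovi11.png

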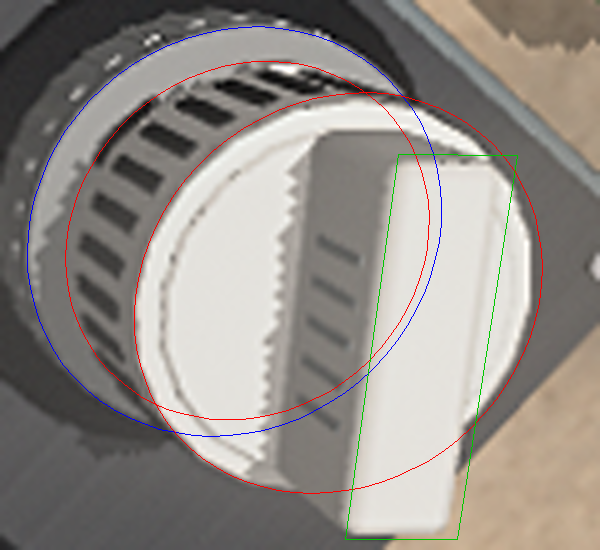

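View pics/ovi14.png

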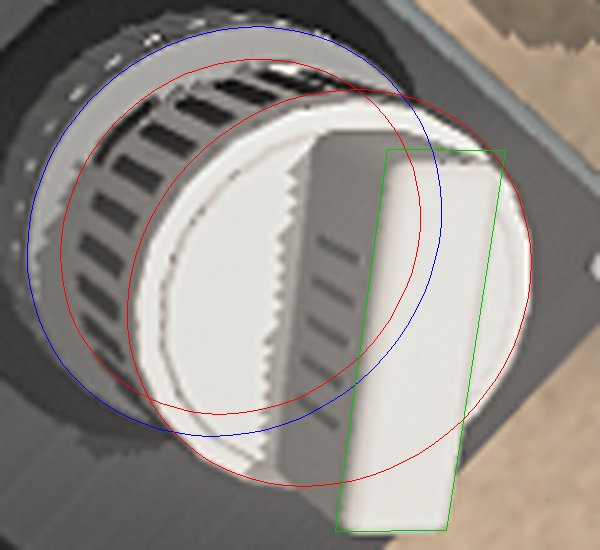

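Run:
```python
from h import *
c=load('w12.png'); im=c['image'][:,:,::-1]
cv2.imwrite('pics/zj.png',cv2.resize(im[140:260,265:375],None,fx=5,fy=5,interpolation=cv2.INTER_CUBIC))
```

```text
(no output)
```

View pics/zj.png

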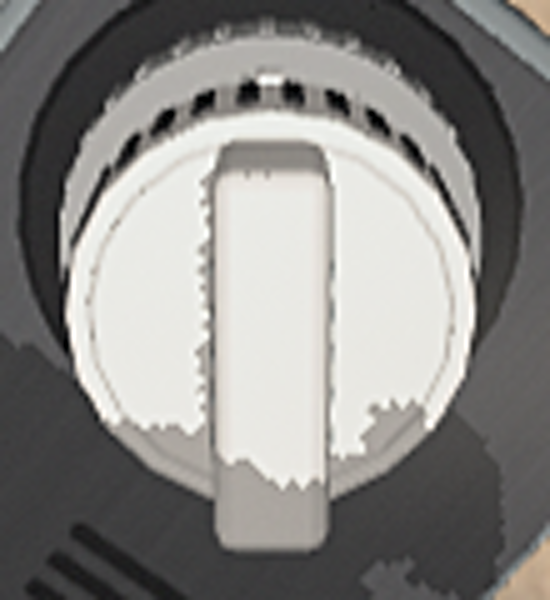

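Run:
```python
from h import *
from scipy.optimize import least_squares
c2,c3=load('w12.png'),load('w13.png')
z=lambda u0,v0,x,y: np.array([u0+(x+.5)/5-.5,v0+(y+.5)/5-.5])
def tri(a,b):
    r=least_squares(lambda p: np.r_[w2px(c2,p)-a,w2px(c3,p)-b],[.574,.104,.15]); print(r.x.round(4),r.fun.round(2))
tri(z(265,140,272,359),z(411,142,419.5,347.5))
tri(z(265,140,270.5,305),z(411,142,334,292))
# canister-free screws as registration check (z .08)
print(np.array(c2['cam_to_world'])[:3,3],np.array(c3['cam_to_world'])[:3,3])
# drum rim + bar joint fit: cx,cy,zo
obs=[(c2,z(265,140,272,359),.0775),(c3,z(411,142,419.5,347.5),.0775),(c2,z(265,140,270.5,305),.0505),(c3,z(411,142,334,292),.0505)]
r=least_squares(lambda p: np.concatenate([w2px(c,[p[0],p[1],p[2]+h])-o for c,o,h in obs]),[.574,.104,.093]); print('joint',r.x,(r.x[2]-.104)*1e3,r.fun.round(2))
im=c3['image'][:,:,::-1]; cv2.imwrite('pics/w13v.png',im)
```

```text
[0.5744 0.1041 0.1667] [ 0.    0.17 -0.   -0.17]
[0.5739 0.1045 0.1407] [-0.   -0.08  0.    0.08]
[0.52918264 0.15468187 0.38615679] [0.43897786 0.07617278 0.38580238]
joint [0.57417305 0.10430712 0.08961909] -14.380914392339655 [-0.06 -0.02  0.27 -0.36  0.07  0.13 -0.3   0.29]
```

View pics/w13v.png

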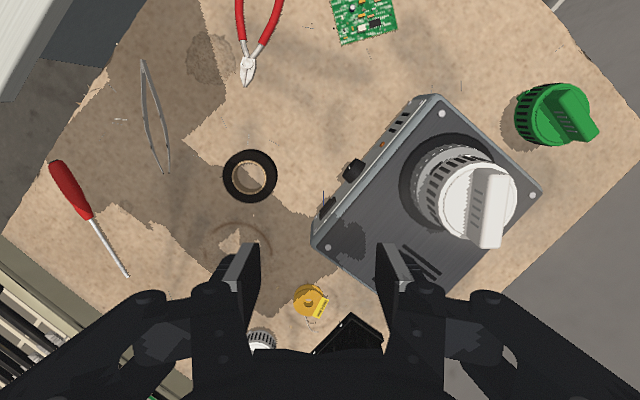

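Run:
```python
from h import *
from scipy.optimize import least_squares
c2,c3=load('w12.png'),load('w13.png')
def cen(c,u,v):
    g=cv2.cvtColor(c['image'],cv2.COLOR_RGB2GRAY).astype(float); p=g[v-6:v+7,u-6:u+7]; w=np.clip(p-(np.median(p)+60),0,None); yy,xx=np.mgrid[-6:7,-6:7]
    return np.array([u+(w*xx).sum()/w.sum(),v+(w*yy).sum()/w.sum()])
for a,b in [((305,113),(441,114)),((408,196),(532,196)),((205,247),(328,247))]:
    A,B=cen(c2,*a),cen(c3,*b)
    r=least_squares(lambda p: np.r_[w2px(c2,p)-A,w2px(c3,p)-B],[.574,.104,.08]); print(A.round(2),B.round(2),r.x.round(4),r.fun.round(2))
```

```text
[305.36 112.75] [441.44 112.97] [0.5243 0.1444 0.0793] [ 0.    0.01  0.   -0.01]
[407.41 194.98] [532.21 194.72] [0.6439 0.15   0.08  ] [ 0.    0.01 -0.   -0.02]
[204.8  246.81] [327.61 247.  ] [ 0.5318 -0.016   0.0792] [-0.    0.05 -0.   -0.05]
```

```bash
python3 -m jog '0.6 0.015 0 0 0 0 0; 0.6 0.03 0 0 0 0 0; 0.6 0.04 0 0 0 0 0; 0.6 0.04 0 0 0 0 0; 0.6 0.04 0 0 0 0 0; 0.6 0.04 0 0 0 0 0; 0.6 0.025 0 0 0 0 0; 0.6 0.01 0 0 0 0 0'
python3 - <<'E'
from h import *
capture('wrist');capture('wrist');capture('wrist');c=snap('wrist','w14.png');st()
u,v=w2px(c,[.5737,.104,.13]).round().astype(int); print(u,v)
im=c['image'][:,:,::-1]; cv2.imwrite('pics/zk.png',cv2.resize(im[v-55:v+55,u-60:u+60],None,fx=5,fy=5,interpolation=cv2.INTER_CUBIC))
E
```

```text
clock: 20.78
ee_pos: [0.6681, 0.1875, 0.2609]
tcp_rot: [-2.942, -1.101, -0.005]
wrist_force: [-0.5, 0.2, 0.1]
gripper_width: 0.0513
t 20.98 p [0.6645 0.184  0.261 ] yaw 40.91 z [-1.7e-03 -5.0e-04 -1.0e+00] F [0.78 0.09 0.13] T [ 0.023  0.031 -0.005] w 0.0513 j [ 0.109  0.607  1.24  -0.     1.296 -0.605]
163 198
```

View pics/zk.png

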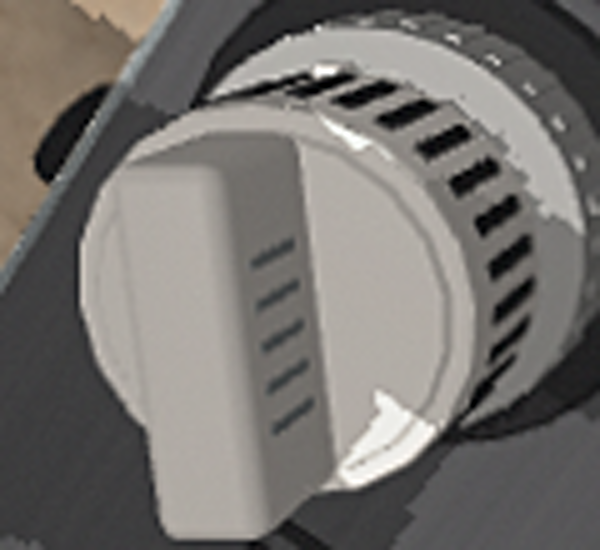

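Run:
```python
from h import *
from scipy.optimize import least_squares
c2,c3,c4=load('w12.png'),load('w13.png'),load('w14.png')
z=lambda u0,v0,x,y: np.array([u0+(x+.5)/5-.5,v0+(y+.5)/5-.5])
def tri(*ob):
    r=least_squares(lambda p: np.concatenate([w2px(c,p)-o for c,o in ob]),[.574,.104,.15]); print(r.x.round(4),r.fun.round(2))
print('bar center'); tri((c3,z(411,142,419.5,347.5)),(c4,z(103,143,193,352)))
tri((c2,z(265,140,272,359)),(c3,z(411,142,419.5,347.5)),(c4,z(103,143,193,352)))
print('rim center'); tri((c3,z(411,142,334,292)),(c4,z(103,143,276.5,296)))
print('outer bar edge mid w13 right / w14 same edge inner'); 
print('bar left edge mid'); tri((c3,z(411,142,367,350)),(c4,z(103,143,141,352)),(c2,z(265,140,214,360)))
print('bar right edge mid'); tri((c3,z(411,142,472,350)),(c4,z(103,143,245,352)),(c2,z(265,140,330,360)))
```

```text
bar center
[0.5746 0.1041 0.1665] [ 0.    0.02 -0.   -0.02]
[0.5745 0.1041 0.1665] [ 0.13  0.25 -0.07 -0.1  -0.07 -0.15]
rim center
[0.574  0.1045 0.1405] [ 0.    0.07 -0.   -0.07]
outer bar edge mid w13 right / w14 same edge inner
bar left edge mid
[0.5689 0.0991 0.1665] [-0.3  -0.33 -0.3   0.04  0.57  0.29]
bar right edge mid
[0.5803 0.1089 0.1667] [ 0.16 -0.4   0.16  0.13 -0.32  0.27]
```

Run:
```python
from h import *
c=load('w14.png'); im=c['image'][:,:,::-1]; cv2.imwrite('pics/w14v.png',im)
print([w2px(c,[*p,.08]).round() for p in [(.5243,.1444),(.6439,.15),(.5318,-.016)]])
c=load('w13.png'); im=c['image'][:,:,::-1]
cv2.imwrite('pics/zl.png',cv2.resize(im[75:175,500:610],None,fx=5,fy=5,interpolation=cv2.INTER_CUBIC))
```

```text
[array([168., 115.]), array([277., 196.]), array([ 84., 247.])]
```

View pics/w14v.png

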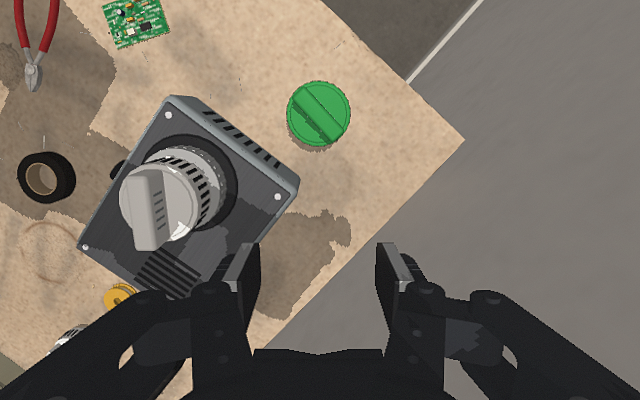

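View pics/zl.png

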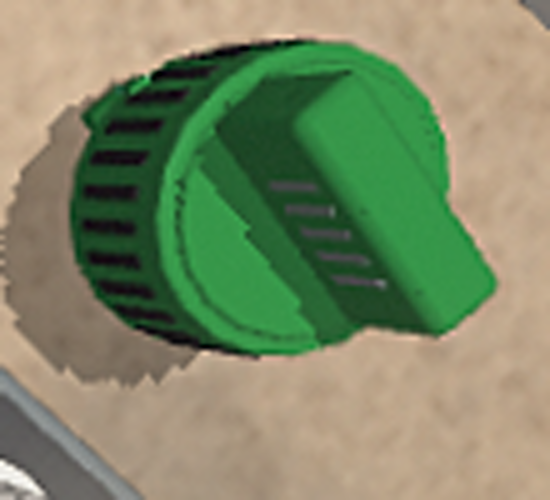

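Run:
```python
from h import *
c=load('w14.png'); im=c['image'][:,:,::-1]
cv2.imwrite('pics/zm.png',cv2.resize(im[70:160,275:365],None,fx=6,fy=6,interpolation=cv2.INTER_CUBIC))
```

View pics/zm.png

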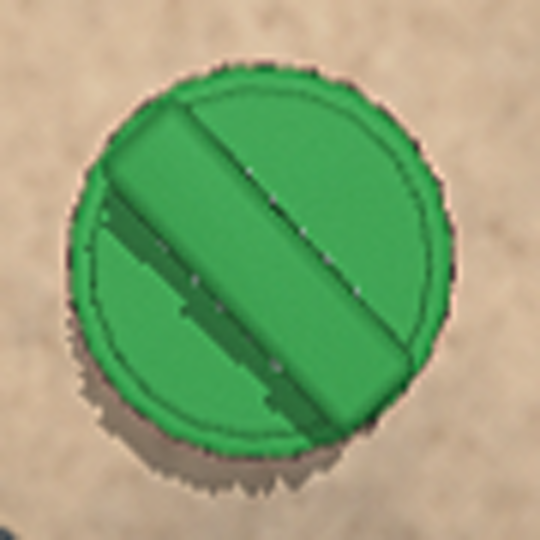

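Run:
```python
from h import *
from scipy.optimize import least_squares
c3,c4=load('w13.png'),load('w14.png')
z=lambda u0,v0,x,y,s=5: np.array([u0+(x+.5)/s-.5,v0+(y+.5)/s-.5])
def tri(*ob):
    r=least_squares(lambda p: np.concatenate([w2px(c,p)-o for c,o in ob]),[.574,.104,.15]); print(r.x.round(4),r.fun.round(2))
tri((c3,z(500,75,303.5,198.5)),(c4,z(275,70,262.5,261.5,6)))
tri((c3,z(500,75,394.75,203)),(c4,z(275,70,259,266,6)))
def cen(c,u,v):
    g=cv2.cvtColor(c['image'],cv2.COLOR_RGB2GRAY).astype(float); p=g[v-5:v+6,u-5:u+6]; w=np.clip(p-(np.median(p)+60),0,None); yy,xx=np.mgrid[-5:6,-5:6]
    return np.array([u+(w*xx).sum()/w.sum(),v+(w*yy).sum()/w.sum()])
for a,b in [((441,114),(168,115)),((532,196),(277,196)),((328,247),(84,247))]: tri((c3,cen(c3,*a)),(c4,cen(c4,*b)))
```

```text
[0.6242 0.2309 0.0474] [-0.    0.01 -0.   -0.01]
[0.6239 0.2304 0.0735] [-0.    0.09 -0.   -0.09]
[0.5242 0.1444 0.0795] [ 0.   -0.01  0.    0.01]
[0.6441 0.1501 0.0797] [-0.   -0.01  0.    0.01]
[ 0.5319 -0.0161  0.0798] [ 0.    0.32  0.   -0.33]
```

Run:
```python
from h import *
st(); print(finish_job())
```

```text
t 20.98 p [0.6645 0.184  0.261 ] yaw 40.91 z [-1.7e-03 -5.0e-04 -1.0e+00] F [0.78 0.09 0.13] T [ 0.023  0.031 -0.005] w 0.0513 j [ 0.109  0.607  1.24  -0.     1.296 -0.605]
the job is handed in; nothing more can be done
None
```

The white canister is fitted in the collar and released, and I handed the job in at about 21 s of the 58 s allowed. I gripped it by its bar, lowered it through the gaps and pressed it to about 15 mm against the seal. I then turned it about 49° clockwise until the torque rose at the stop, eased it up and let go.

**Forces:** the readings I took between moves stayed at or below about 10 N vertically and 6 N sideways. The first lift of 1.2 mm bound by friction at the stop. Backing the turn off by under 1° and shifting slightly sideways freed it.

**Height:**
- The hand rose 3.8 mm with no slip visible in the grip. By its position, the origin came to about 10.9 mm below the collar's top.
- Triangulating the canister from the wrist pictures, taken at face value, disagreed: it gave about 14 to 15 mm, the height of lugs stuck under the lips.
- The same measurement on the green look-alike, which I took to be the same size, read 3 to 4 mm too low. Corrected by that amount, the canister comes to about 11 mm.
- The side view also fitted 11 mm better, but it is coarse.

**Position:** it is centred within about 1 mm and looks upright. I did not measure the tilt separately.

**Surroundings:** the robot was clear of everything at hand-in. I did nothing with the tape, reel, board or look-alikes. I did not measure their positions again afterwards, though they looked undisturbed in the last pictures.

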